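# Weigh the baking tin that is hemmed in by the storage jars

## Robot

A 6-joint arm with a two-finger parallel gripper is mounted at the origin on the work surface. World frame = base frame: x ahead of the robot, y to its left, z up, the work surface at z = 0. Lengths are in m, angles in rad, forces in N, time in s.
With the tool pointing down it reaches from about 0.325 to 0.775 m from the base axis. Payload 9.3 kg.
Tool frame: the origin (TCP) lies between the finger pads; the fingertips stand 8 mm ahead of it and the grasp point (between the pads) lies 11 mm behind it; z points along the fingers, y is the line along which they close (so a half turn about z gives the same grasp; the last joint's range is limited). The gripper opens to 85 mm and grips with 20 to 120 N. Pads are 22 mm wide; open, the fingers measure 114 mm over their backs; the gripper's body (76 mm by 85 mm) begins 54 mm behind the grasp point. The pads swing forward as they close: fully open they stand 13 mm farther back than shut.
Start: joints at [1.19, 0.259, 0.021, 1.334, 0, 1.418], TCP at [0.124, 0.536, 0.239] pointing down, gripper open.
Joint ranges: [-3.04, 3.04], [-0.91, 1.82], [-1.04, 1.36], [-1.92, 1.95], [-1.52, 1.45], [-3.14, 3.14]. Speed limits (rad/s): [2.22, 2.22, 2.79, 3.14, 3.14, 3.14].

## Interface

Orientations are given as a unit quaternion [w, x, y, z].
In Python, from cell import bot gives the robot as it stands.
- The arm moves only by the shell command python3 -m inch 'ROWS' [OPENING]. ROWS is JSON, a list of rows, each an object with "dp": the shift along the tool's x, y, z each as a share of 0.08 m, from -1 to 1, a list of three; "turn": the turn about the tool's z as a share of 180 degrees, from -1 to 1. A call has exactly 10 rows; each row is the pose to reach, as a shift and turn from the pose commanded when the call began, along the tool's axes at that moment, turning the shorter way round; what a row does not reach only later rows make up. A row lasts 1/8 s, in which the tool goes at most 62.5 mm and 10.7 degrees, less where a joint would pass 70% of its speed; a pose out of reach is approached as far as the arm can. A call with a number of a shift or a turn outside -1 to 1 is refused whole. A call with a gripper value outside its range is refused whole. OPENING is the finger opening in mm, from 0 to 85.4, set as the call begins (- or left out, the last holds). The fingers move at their own pace and stop on an object; the grip force is fixed at half the most. Time passes only in rows, so rows that repeat a pose let the fingers close, or fill a call up. It gives the time, the measured TCP pose, the force, the opening and the grip force at its end, in the units of the state.
- bot.observe(): the state, without advancing time (a new reading comes with each control period).
- bot.snapshot(name): name is "side" or "top"; returns a dict with "color" (400x640x3 uint8, red, green, blue), "fx", "fy", "cx", "cy" (pixels), "world_from_camera" (4x4, takes a point from camera to world coordinates). Camera axes: x right, y up, looking along -z (the intrinsics and any distortion apply to the point x, -y, -z); pixel columns grow to the right and rows downward; lengths in m; the calibration is good to about 2 mm. A picture is of the moment at which its call begins. There is no depth.
- bot.hand_in(): hands the job in; it is judged then, once.
Trained networks look in the newest picture that a camera, given by its name, has taken for a name from the list of things; names that differ only in an ending like _2 or _b are one class to them, and where a whole thing is asked for, a point or a joint stands for the part that bears it (a point fixed in the world has none). Each returns a list of dicts, best first, with "p" (0 to 1); they miss things now and then, are a little off and sometimes report something else, mostly with a low value. They report only what shows in the picture. A call takes as long as a camera call. They do not tell look-alikes from the thing itself.
- bot.search_frame(camera, thing): "at" ([x, y, z] in m, in world coordinates, good to about 4 mm: the middle of the surface that is visible of it).
The state is a dict: "clock": time; "joint_positions": joint angles; "joint_vel": joint speeds; "joint_torque": joint torques, N m; "ee_pos": TCP position; "eef_rot": TCP orientation; "contact_force": force on the tool from outside, world axes, zero at the start; "wrist_torque": the same for the moment, N m; "gripper_width": finger opening in m; "gripper_force": force on a finger pad.
Only numpy, scipy, OpenCV 4.12 (cv2) and the standard library are available. Lean on these libraries where they do the work, as an engineer would, in place of code of your own. Each camera call takes 0.05 s, during which the arm holds its last target. There are 200 camera calls.

## Task

I want to see how much baking powder is left in the squat yellow tin at the back of the wooden tray: first stand all three tall jars that hem it in on the chopping board, then set the tin upright in the middle of the scale's round plate and leave it there. After that put the jars back in the tray, each in the very spot where that same jar stood before. Keep jars and tin upright, set them down gently, and leave the red timer, the spice pot and the round cutter where they are.

Things in the scene. Friction and masses are not known exactly. Their poses are not given: they have to be found in the camera images.
- jar_white_mid (a point): Tall round storage jar, cream-white all over including its flat lid, a thin cork ring under the lid; straight-sided, 54 mm in diameter, 140 mm tall, about 0.34 kg. The point is its centre, 70 mm above its underside; z is up. The three jars stand in the tray in front of, left of and right of the tin, in any arrangement, with some 9 mm between jar and tin.
- jar_blue_mid (a point): Tall round storage jar, dark blue all over including its flat lid, a thin cork ring under the lid; straight-sided, 54 mm in diameter, 140 mm tall, about 0.34 kg. The point is its centre, 70 mm above its underside; z is up.
- jar_green_mid (a point): Tall round storage jar, leaf green all over including its flat lid, a thin cork ring under the lid; straight-sided, 54 mm in diameter, 140 mm tall, about 0.34 kg. The point is its centre, 70 mm above its underside; z is up.
- tin_mid (a point): Squat round yellow tin with a rust-coloured band, 52 mm in diameter, 40 mm tall, about 0.14 kg, at the back of the tray, about 10 mm from the tray's far wall. The point is its centre, 20 mm above its underside; z is up.
- tray_floor (a point): Pale beech tray, fixed, 148 mm (its x) by 212 mm (its y) outside and 45 mm high, walls and floor 6 mm thick, open on top. The point is the centre of its inner floor, 6 mm above the worktop; x points from its front (robot) side to its back, y to its left, z up. The tin stands near (32, 0) mm in this frame, the jars near (-30, 0), (32, 62) and (32, -62) mm.
- board_top (a point): Brown wooden chopping board with a dark groove round its edge, fixed, 200 mm (its x) by 220 mm (its y), 18 mm thick. The point is the centre of its top face; z is up. The round cutter lies on it near (66, 74) mm in this frame.
- scale_plate (a point): Flat white kitchen scale, fixed, 160 mm (its x) by 200 mm (its y), with a round steel weighing plate of 116 mm diameter and a dark display along its front. The point is the centre of the plate's top face, 22 mm above the worktop; z is up. The plate does not give.
- timer_mid (a point): Red round kitchen timer with a white ring and bar, 38 mm in diameter, 42 mm tall, loose in the tray's left front corner. The point is its centre, 21 mm above its underside. Not to be disturbed.
- spice_mid (a point): Brown spice pot with a black lid, 38 mm in diameter, 42 mm tall, loose in the tray's right front corner. The point is its centre, 21 mm above its underside. Not to be disturbed.
- cutter_mid (a point): Round steel biscuit cutter, a ring 48 mm in diameter and 22 mm tall, lying loose on the board's far left corner. The point is its centre, 11 mm above its underside. Not to be disturbed.
There are look-alikes about, which are no part of the job. Of the things that look like the part that bears jar_green_mid, the middle-sized one is meant.

How it is judged:
On the way, in this order (a step that is already met when the one before it is completed fails the run):
1. all three jars stand upright on the chopping board, let go (x of jar_white_mid in the frame of board_top between -0.1 and 0.1 m and y of jar_white_mid in the frame of board_top between -0.11 and 0.11 m and z of jar_white_mid in the frame of board_top between 0.064 and 0.076 m and angle between each of jar_white_mid, jar_blue_mid, jar_green_mid's own z axis and vertical below 0.12 rad and linear speed of each of jar_white, jar_blue, jar_green below 0.03 m/s and contact force between the fingers and jar_white below 0.05 N and x of jar_blue_mid in the frame of board_top between -0.1 and 0.1 m and y of jar_blue_mid in the frame of board_top between -0.11 and 0.11 m and z of jar_blue_mid in the frame of board_top between 0.064 and 0.076 m and contact force between the fingers and jar_blue below 0.05 N and x of jar_green_mid in the frame of board_top between -0.1 and 0.1 m and y of jar_green_mid in the frame of board_top between -0.11 and 0.11 m and z of jar_green_mid in the frame of board_top between 0.064 and 0.076 m and contact force between the fingers and jar_green below 0.05 N), for 0.2 s.
2. the tin stands let go in the middle of the scale's plate, with all three jars still on the board (all of step 1 and horizontal distance between tin_mid and scale_plate below 0.015 m and z of tin_mid in the frame of scale_plate between 0.014 and 0.026 m and angle between tin_mid's own z axis and vertical below 0.12 rad and linear speed of tin below 0.03 m/s and contact force between the fingers and tin below 0.05 N), for 0.2 s.
At the end, for the whole second after the job is handed in: Each jar stands upright and let go within 12 mm of where it stood at the start; the tin stands upright and let go within 15 mm of the middle of the scale's plate; timer, spice pot and round cutter are within 20 mm of where they were; all is at rest (distance of each of jar_white_mid, jar_blue_mid, jar_green_mid from where it was at the start of the episode below 0.012 m and angle between each of jar_white_mid, jar_blue_mid, jar_green_mid, tin_mid's own z axis and vertical below 0.12 rad and linear speed of each of jar_white, jar_blue, jar_green, tin below 0.03 m/s and contact force between the fingers and jar_white below 0.05 N and contact force between the fingers and jar_blue below 0.05 N and contact force between the fingers and jar_green below 0.05 N and horizontal distance between tin_mid and scale_plate below 0.015 m and z of tin_mid in the frame of scale_plate between 0.014 and 0.026 m and contact force between the fingers and tin below 0.05 N and distance of each of timer_mid, spice_mid, cutter_mid from where it was at the start of the episode below 0.02 m); the robot touches nothing.
It fails at once if a jar or the tin is tipped by more than 30 degrees (angle between any of jar_white_mid, jar_blue_mid, jar_green_mid, tin_mid's own z axis and vertical above 0.52 rad).
It fails at once if the timer, the spice pot or the round cutter is moved by more than 20 mm (distance of any of timer_mid, spice_mid, cutter_mid from where it was at the start of the episode above 0.02 m).
It fails at once if a jar or the tin is set down hard, with more than 50 N on tray, board or scale (contact force between any of jar_white, jar_blue, jar_green and tray above 50 N or contact force between any of jar_white, jar_blue, jar_green and board above 50 N or contact force between tin and scale above 50 N).
It also fails if it takes over 141 s, if anything falls off the work surface, if the arm or the gripper's body presses on something with over 40 N, if the wrist force passes 120 N, or if a joint passes its speed limit or range.

## Working session

There is one attempt and no reset: what is moved stays moved. The work goes in short steps, Python scripts to look and compute and a shell command to move; the robot and the scene stay as the last step left them, time stands still between calls to the robot, and variables do not carry over. Pictures are saved under pics/ and viewed, at most 14 in all, crops included, and the job is handed in when it is done.

```bash
mkdir -p pics; ls; python3 - <<'E'
from cell import bot
import cv2
o=bot.observe();print(o['clock'],o['ee_pos'],o['eef_rot'],o['gripper_width'])
for c in('top','side'):
    s=bot.snapshot(c);cv2.imwrite(f'pics/{c}0.png',s['color'][:,:,::-1])
    print(c,s['fx'],s['fy'],s['cx'],s['cy'],s['world_from_camera'].__repr__(),[k for k in s])
    for n in 'jar_white_mid jar_blue_mid jar_green_mid tin_mid tray_floor board_top scale_plate timer_mid spice_mid cutter_mid'.split():
        print(n,[( [round(v,3) for v in d['at']],round(d['p'],2)) for d in bot.search_frame(c,n)][:4])
E
```

```text
pics
0.0 [0.12411529 0.53554747 0.23866547] [-1.74463951e-04  1.13662975e-01  9.93519145e-01 -6.37820881e-04] 0.08507278690702552
top 385.1989020391207 385.1989020391207 322.7989134475008 192.4333032676576 array([[ 0.01487908,  0.98564019, -0.16820235,  0.41923873],
       [-0.99984771,  0.0162008 ,  0.00648827, -0.00379052],
       [ 0.00912011,  0.1680802 ,  0.98573114,  1.11614037],
       [ 0.        ,  0.        ,  0.        ,  1.        ]]) ['color', 'fx', 'fy', 'cx', 'cy', 'world_from_camera']
jar_white_mid [([0.548, -0.001, 0.143], 0.88)]
jar_blue_mid [([0.591, 0.067, 0.143], 0.58), ([0.558, -0.071, 0.047], 0.34)]
jar_green_mid [([0.617, -0.055, 0.145], 0.92), ([0.722, 0.029, 0.098], 0.74), ([0.677, -0.227, 0.171], 0.57)]
tin_mid [([0.616, 0.005, 0.046], 0.82)]
tray_floor [([0.567, 0.002, 0.005], 0.98)]
board_top [([0.489, -0.29, 0.021], 0.89), ([0.557, -0.069, 0.045], 0.26)]
scale_plate [([0.53, 0.291, 0.016], 0.71)]
timer_mid [([0.534, 0.056, 0.042], 0.73)]
spice_mid [([0.558, -0.072, 0.045], 0.71)]
cutter_mid [([0.57, -0.231, 0.037], 0.55)]
side 446.2606259388584 446.2606259388584 318.8999473919276 199.10471921892224 array([[ 0.84526284,  0.40903661, -0.34383105,  0.19773454],
       [-0.53414661,  0.62900254, -0.5648391 , -0.6406126 ],
       [-0.01476926,  0.66109369,  0.75015799,  0.91043593],
       [ 0.        ,  0.        ,  0.        ,  1.        ]]) ['color', 'fx', 'fy', 'cx', 'cy', 'world_from_camera']
jar_white_mid [([0.54, -0.026, 0.108], 0.75)]
jar_blue_mid [([0.525, 0.27, 0.014], 0.71)]
jar_green_mid [([0.672, -0.256, 0.134], 0.94), ([0.615, -0.07, 0.106], 0.67)]
tin_mid [([0.608, -0.005, 0.046], 0.63)]
tray_floor [([0.552, -0.041, 0.024], 0.97)]
board_top [([0.487, -0.309, 0.02], 0.86), ([0.532, 0.044, 0.039], 0.32)]
scale_plate [([0.525, 0.277, 0.017], 0.78)]
timer_mid [([0.531, 0.042, 0.039], 0.53)]
spice_mid [([0.558, -0.08, 0.05], 0.75)]
cutter_mid [([0.564, -0.238, 0.033], 0.57)]
```

View pics/top0.png

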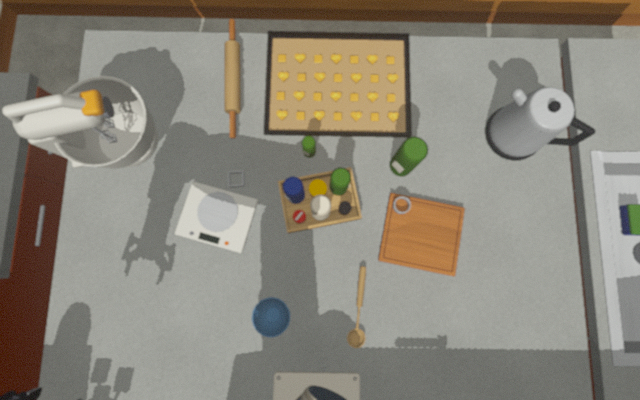

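View pics/side0.png

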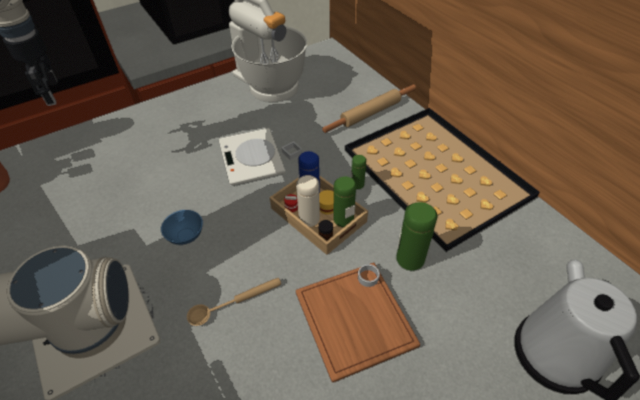

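The top picture shows three green jars: a small one at (309,146), one in the tray at (340,181), and a large one at (408,156). The tray one is middle-sized and stands right of the tin, so it should be the one meant. White is at (320,207), blue at (293,189), tin at (318,187), scale at (217,213) and board at (423,234). I'll confirm in a crop and measure.

```bash
cat > h.py <<'E'
import numpy as np, cv2
from cell import bot
def ray(s,u,v):
    M=s['world_from_camera'];d=M[:3,:3]@np.array([(u-s['cx'])/s['fx'],-(v-s['cy'])/s['fy'],-1.]);return M[:3,3],d
def at(s,u,v,z):
    o,d=ray(s,u,v);return (o+d*(z-o[2])/d[2])
def px(s,p):
    M=s['world_from_camera'];c=M[:3,:3].T@(np.array(p)-M[:3,3]);return s['cx']+s['fx']*c[0]/-c[2],s['cy']+s['fy']*c[1]/c[2]
def crop(s,u0,v0,u1,v1,k,name):
    cv2.imwrite('pics/'+name+'.png',cv2.resize(s['color'][v0:v1,u0:u1,::-1],None,fx=k,fy=k,interpolation=cv2.INTER_CUBIC))
E
python3 - <<'E'
from h import *
s=bot.snapshot('top');np.save('pics/s0.npy',s,allow_pickle=True)
crop(s,270,130,430,240,5,'tray0'); crop(s,160,170,280,260,6,'scale0'); 
crop(s,370,185,475,280,6,'board0')
q=bot.snapshot('side');crop(q,255,140,415,260,5,'trayside0')
E
```

```text
(no output)
```

View pics/tray0.png

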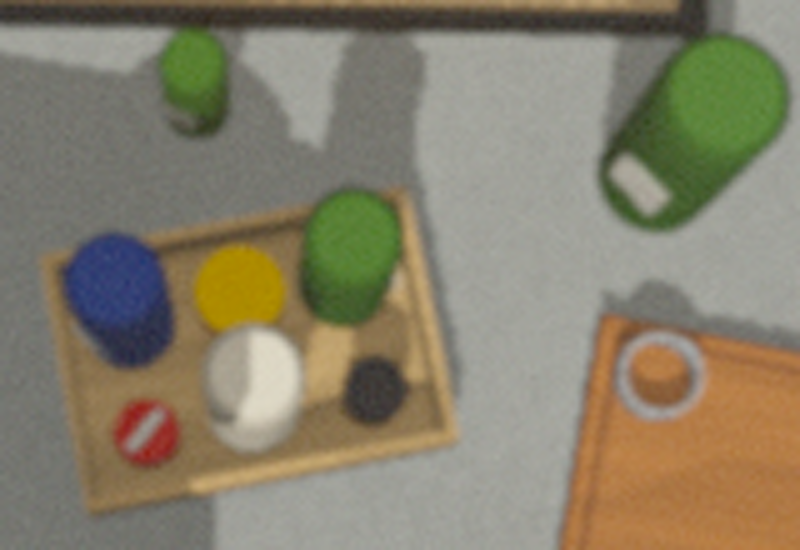

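View pics/scale0.png

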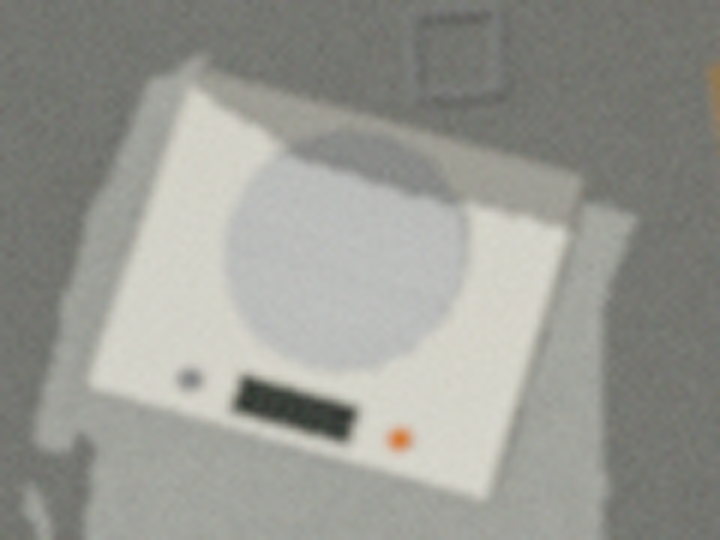

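View pics/board0.png

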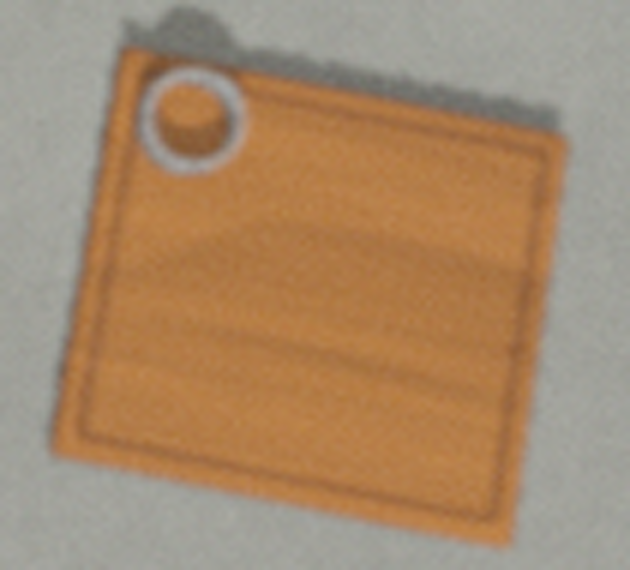

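```bash
python3 - <<'E'
from h import *
from scipy.optimize import minimize
s=np.load('pics/s0.npy',allow_pickle=True).item(); q=bot.snapshot('side')
f=lambda c,k,o,z:at(s,o[0]+(c[0]+.5)/k-.5,o[1]+(c[1]+.5)/k-.5,z)[:2]
def rect(cs,k,o,z,n):
    P=np.array([f(c,k,o,z) for c in cs]);yaw=P[0]-P[1]+P[3]-P[2]   # +y dir
    a=np.arctan2(yaw[1],yaw[0])-np.pi/2
    print(n,P.mean(0).round(4),'yaw',np.degrees(a).round(1),'sides',[np.linalg.norm(P[i]-P[(i+1)%4]).round(3) for i in range(4)]);return P.mean(0),a
tc,ta=rect([(42,258),(408,188),(458,438),(92,512)],5,(270,130),.045,'tray')
bc,ba=rect([(123,46),(568,138),(512,548),(55,455)],6,(370,185),.018,'board')
sc,sa=rect([(195,70),(580,178),(487,498),(90,386)],6,(160,170),.018,'scale')
print('plate',f((347,250),6,(160,170),.022))
def R(a):return np.array([[np.cos(a),-np.sin(a)],[np.sin(a),np.cos(a)]])
nom={n:tc+R(ta)@np.array(v)/1000 for n,v in dict(front=(-30,0),left=(32,62),right=(32,-62),tin=(32,0)).items()}
print(nom)
th=np.linspace(0,2*np.pi,40)
def hull(c,x,y,r,z0,z1,K=8):
    p=np.array([px(c,(x+r*np.cos(t),y+r*np.sin(t),z)) for z in(z0,z1) for t in th])
    m=np.zeros((400,640),np.float32);M=np.zeros((400*4,640*4),np.uint8)
    cv2.fillConvexPoly(M,cv2.convexHull(((p+.5)*4-.5).astype(np.float32)*16).astype(np.int32),255,shift=4)
    return cv2.resize(M,(640,400),interpolation=cv2.INTER_AREA)/255.
def mask(c,n):
    h=cv2.cvtColor(c['color'],cv2.COLOR_RGB2HSV).astype(int);H,S,V=h[...,0],h[...,1],h[...,2]
    return {'blue':(H>105)&(H<130)&(S>120),'green':(H>45)&(H<75)&(S>110),'white':(S<60)&(V>90),'tin':(H>20)&(H<29)&(S>200)}[n]
for cn,c in(('top',s),('side',q)):
  for n,g,r,z0,z1 in(('white','front',.027,.006,.146),('blue','left',.027,.006,.146),('green','right',.027,.006,.146),('tin','tin',.026,.045,.046)):
    if n=='tin' and cn=='side':continue
    g=nom[g]; roi=hull(c,*g,r+.012,z0,z1)>0; m=mask(c,n)&roi
    if n=='tin': m|=False
    L=lambda p:np.abs(hull(c,*p,r,z0,z1)-m)[roi].sum()
    best=minimize(L,g,method='Nelder-Mead',options=dict(initial_simplex=[g,g+[.006,0],g+[0,.006]],xatol=1e-4))
    x=best.x; print(cn,n,x.round(4),'err',best.fun.round(1),'of',m.sum(),'in tray',(R(-ta)@(x-tc)*1000).round(1))
E
```

```text
tray [ 0.5829 -0.0024] yaw 12.2 sides [np.float64(0.212), np.float64(0.146), np.float64(0.208), np.float64(0.147)]
board [ 0.4926 -0.2952] yaw -10.7 sides [np.float64(0.217), np.float64(0.196), np.float64(0.217), np.float64(0.198)]
scale [0.5322 0.293 ] yaw -14.7 sides [np.float64(0.194), np.float64(0.157), np.float64(0.196), np.float64(0.157)]
plate [0.54659521 0.28857426]
{'front': array([ 0.55354654, -0.00872006]), 'left': array([0.60106867, 0.06496608]), 'right': array([ 0.62723268, -0.05624219]), 'tin': array([0.61415068, 0.00436194])}
top white [ 0.5537 -0.0045] err 51.2 of 402 in tray [-29.    4.1]
top blue [0.5988 0.0649] err 249.0 of 250 in tray [29.7 62.4]
top green [ 0.6231 -0.0546] err 274.1 of 235 in tray [ 28.3 -59.6]
top tin [0.6157 0.0045] err 46.9 of 222 in tray [33.5 -0.2]
side white [ 0.5553 -0.    ] err 151.4 of 992 in tray [-26.4   8.1]
side blue [0.6501 0.1541] err 173.3 of 423 in tray [ 98.7 138.8]
side green [ 0.6333 -0.0497] err 402.1 of 850 in tray [ 39.3 -56.9]
```

View pics/trayside0.png

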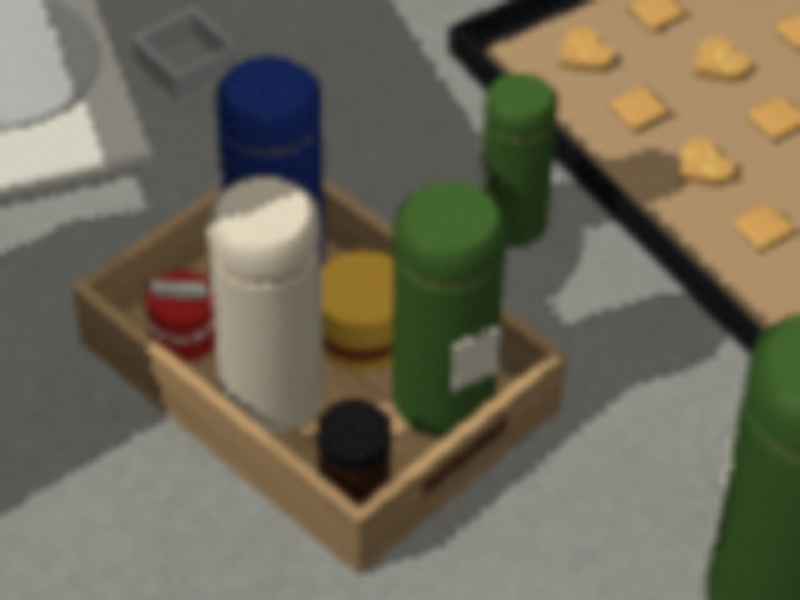

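The crop confirms the green jar with the label in the tray, right of the tin, as the middle-sized one. I'll refine the jar positions with better colour masks.

```bash
python3 - <<'E'
from h import *
from scipy.optimize import minimize
s=np.load('pics/s0.npy',allow_pickle=True).item(); q=bot.snapshot('side')
th=np.linspace(0,2*np.pi,40)
def hull(c,x,y,r,z0,z1):
    p=np.array([px(c,(x+r*np.cos(t),y+r*np.sin(t),z)) for z in(z0,z1) for t in th])
    M=np.zeros((1600,2560),np.uint8)
    cv2.fillConvexPoly(M,np.int32(cv2.convexHull(((p+.5)*4-.5).astype(np.float32))*16),255,shift=4)
    return cv2.resize(M,(640,400),interpolation=cv2.INTER_AREA)/255.
def mask(c,n):
    R,G,B=[cv2.GaussianBlur(c['color'],(3,3),0)[...,i].astype(float) for i in range(3)]
    return {'blue':(B>1.5*R),'green':(G>1.25*R)&(G>1.25*B),'white':(B>.72*R)&(R>95)&(R>B*1.04),'tin':(R>2.3*B)&(G>1.5*B)&(G>.6*R)}[n]
for cn,c in(('top',s),('side',q)):
  for n,g,z0,z1 in(('white',(.5535,-.0087),.09,.146),('blue',(.601,.065),.09,.146),('green',(.627,-.056),.09,.146)):
    # only the upper part: silhouette restricted to rows of the upper cylinder
    g=np.array(g); roi=(hull(c,*g,.04,.10,.16)>0)&(hull(c,*g,.06,.0,.03)<=0) if cn=='side' else (hull(c,*g,.04,.11,.15)>0)
    m=mask(c,n)&roi
    L=lambda p:np.abs(hull(c,*p,.0265,.006,.146)-m)[roi].sum()
    b=minimize(L,g,method='Nelder-Mead',options=dict(initial_simplex=[g,g+[.006,0],g+[0,.006]],xatol=1e-4))
    print(cn,n,b.x.round(4),round(b.fun,1),m.sum())
E
```

```text
top white [ 0.5529 -0.0047] 25.5 420
top blue [0.5969 0.0675] 145.1 328
top green [ 0.6221 -0.0534] 106.9 356
side white [ 0.5504 -0.0073] 49.0 463
side blue [0.5977 0.0627] 32.6 412
side green [ 0.6253 -0.0599] 176.1 557
```

```bash
python3 -m inch '[{"dp":[-0.1,-0.1,0],"turn":-0.01},{"dp":[-0.2,-0.2,0],"turn":-0.02},{"dp":[-0.3,-0.3,0],"turn":-0.03},{"dp":[-0.4,-0.4,0],"turn":-0.04},{"dp":[-0.5,-0.5,0],"turn":-0.05},{"dp":[-0.6,-0.6,0],"turn":-0.06},{"dp":[-0.7,-0.7,0],"turn":-0.073},{"dp":[-0.8,-0.8,0],"turn":-0.073},{"dp":[-0.9,-0.9,0],"turn":-0.073},{"dp":[-1,-1,0],"turn":-0.073}]' 85
python3 -m inch '[{"dp":[-0.1,-0.1,0],"turn":0},{"dp":[-0.2,-0.2,0],"turn":0},{"dp":[-0.3,-0.3,0],"turn":0},{"dp":[-0.4,-0.4,0],"turn":0},{"dp":[-0.5,-0.5,0],"turn":0},{"dp":[-0.6,-0.6,0],"turn":0},{"dp":[-0.7,-0.7,0],"turn":0},{"dp":[-0.8,-0.8,0],"turn":0},{"dp":[-0.9,-0.9,0],"turn":0},{"dp":[-1,-1,0],"turn":0}]'
```

```text
clock: 2.55
ee_pos: [0.1844, 0.4392, 0.2393]
eef_rot: [0.0, -0.001, 1.0, 0.0]
contact_force: [0.5, -1.0, -1.0]
gripper_width: 0.085
gripper_force: 0.0
clock: 3.8
ee_pos: [0.2648, 0.3594, 0.2393]
eef_rot: [0.0, -0.001, 1.0, 0.0]
contact_force: [-0.1, -0.4, -0.6]
gripper_width: 0.085
gripper_force: 0.0
```

```bash
python3 -m inch '[{"dp":[-0.08,-0.1,0],"turn":0},{"dp":[-0.16,-0.2,0],"turn":0},{"dp":[-0.24,-0.3,0],"turn":0},{"dp":[-0.32,-0.4,0],"turn":0},{"dp":[-0.4,-0.5,0],"turn":0},{"dp":[-0.48,-0.6,0],"turn":0},{"dp":[-0.56,-0.7,0],"turn":0},{"dp":[-0.64,-0.8,0],"turn":0},{"dp":[-0.72,-0.9,0],"turn":0},{"dp":[-0.8,-1,0],"turn":0}]' >/dev/null
python3 -m inch '[{"dp":[-0.08,-0.1,0],"turn":0},{"dp":[-0.16,-0.2,0],"turn":0},{"dp":[-0.24,-0.3,0],"turn":0},{"dp":[-0.32,-0.4,0],"turn":0},{"dp":[-0.4,-0.5,0],"turn":0},{"dp":[-0.48,-0.6,0],"turn":0},{"dp":[-0.56,-0.7,0],"turn":0},{"dp":[-0.64,-0.8,0],"turn":0},{"dp":[-0.72,-0.9,0],"turn":0},{"dp":[-0.8,-1,0],"turn":0}]' >/dev/null
python3 -m inch '[{"dp":[-0.08,-0.1,0],"turn":0},{"dp":[-0.16,-0.2,0],"turn":0},{"dp":[-0.24,-0.3,0],"turn":0},{"dp":[-0.32,-0.4,0],"turn":0},{"dp":[-0.4,-0.5,0],"turn":0},{"dp":[-0.48,-0.6,0],"turn":0},{"dp":[-0.56,-0.7,0],"turn":0},{"dp":[-0.64,-0.8,0],"turn":0},{"dp":[-0.72,-0.9,0],"turn":0},{"dp":[-0.8,-1,0],"turn":0}]' >/dev/null
python3 -m inch '[{"dp":[-0.08,-0.1,0],"turn":0},{"dp":[-0.16,-0.2,0],"turn":0},{"dp":[-0.24,-0.3,0],"turn":0},{"dp":[-0.32,-0.4,0],"turn":0},{"dp":[-0.4,-0.5,0],"turn":0},{"dp":[-0.48,-0.6,0],"turn":0},{"dp":[-0.56,-0.7,0],"turn":0},{"dp":[-0.64,-0.8,0],"turn":0},{"dp":[-0.72,-0.9,0],"turn":0},{"dp":[-0.8,-1,0],"turn":0}]'
python3 -m inch '[{"dp":[-0.1,-0.15,0],"turn":0},{"dp":[-0.2,-0.3,0],"turn":0},{"dp":[-0.3,-0.45,0.1],"turn":0},{"dp":[-0.4,-0.57,0.2],"turn":0},{"dp":[-0.4,-0.57,0.3],"turn":0},{"dp":[-0.4,-0.57,0.4],"turn":0},{"dp":[-0.4,-0.57,0.5],"turn":0},{"dp":[-0.4,-0.57,0.6],"turn":0},{"dp":[-0.4,-0.57,0.7],"turn":0},{"dp":[-0.4,-0.57,0.74],"turn":0}]'
```

```text
clock: 8.8
ee_pos: [0.5211, 0.0398, 0.2393]
eef_rot: [0.0, -0.001, 1.0, 0.0]
contact_force: [0.2, -0.5, 0.2]
gripper_width: 0.0851
gripper_force: 0.0
clock: 10.05
ee_pos: [0.5526, -0.0051, 0.1795]
eef_rot: [-0.0, -0.001, 1.0, 0.0]
contact_force: [0.6, -0.3, 0.6]
gripper_width: 0.0848
gripper_force: 0.0
```

Over the white jar. Next I descend, close the fingers and lift.

```bash
python3 -m inch '[{"dp":[0,0,0.15],"turn":0},{"dp":[0,0,0.3],"turn":0},{"dp":[0,0,0.45],"turn":0},{"dp":[0,0,0.6],"turn":0},{"dp":[0,0,0.75],"turn":0},{"dp":[0,0,0.85],"turn":0},{"dp":[0,0,0.92],"turn":0},{"dp":[0,0,0.97],"turn":0},{"dp":[0,0,1],"turn":0},{"dp":[0,0,1],"turn":0}]' 85
python3 -m inch '[{"dp":[0,0,0],"turn":0},{"dp":[0,0,0],"turn":0},{"dp":[0,0,0],"turn":0},{"dp":[0,0,0],"turn":0},{"dp":[0,0,0],"turn":0},{"dp":[0,0,0],"turn":0},{"dp":[0,0,0],"turn":0},{"dp":[0,0,0],"turn":0},{"dp":[0,0,0],"turn":0},{"dp":[0,0,0],"turn":0}]' 30
```

```text
clock: 11.3
ee_pos: [0.5528, -0.0053, 0.1001]
eef_rot: [0.0, -0.001, 1.0, -0.0]
contact_force: [-0.1, -0.2, 0.9]
gripper_width: 0.0851
gripper_force: 0.0
clock: 12.55
ee_pos: [0.553, -0.005, 0.1006]
eef_rot: [0.0, -0.001, 1.0, 0.0]
contact_force: [-0.9, 3.2, 5.8]
gripper_width: 0.0531
gripper_force: 61.7
```

```bash
python3 -m inch '[{"dp":[0,0,-0.05],"turn":0},{"dp":[0,0,-0.15],"turn":0},{"dp":[0,0,-0.25],"turn":0},{"dp":[0,0,-0.4],"turn":0},{"dp":[0,0,-0.55],"turn":0},{"dp":[0,0,-0.7],"turn":0},{"dp":[0,0,-0.8],"turn":0},{"dp":[0,0,-0.9],"turn":0},{"dp":[0.02,-0.04,-1],"turn":0},{"dp":[0.05,-0.1,-1],"turn":0}]'
python3 -m inch '[{"dp":[0.05,-0.1,0],"turn":0},{"dp":[0.1,-0.2,0],"turn":0},{"dp":[0.15,-0.3,0],"turn":0},{"dp":[0.2,-0.4,0],"turn":0},{"dp":[0.25,-0.5,0],"turn":0},{"dp":[0.3,-0.6,0],"turn":0},{"dp":[0.35,-0.7,0],"turn":0},{"dp":[0.4,-0.8,0],"turn":0},{"dp":[0.45,-0.9,0],"turn":0},{"dp":[0.5,-1,0],"turn":0}]' >/dev/null
python3 -m inch '[{"dp":[0.05,-0.1,0],"turn":0},{"dp":[0.1,-0.2,0],"turn":0},{"dp":[0.15,-0.3,0],"turn":0},{"dp":[0.2,-0.4,0],"turn":0},{"dp":[0.25,-0.5,0],"turn":0},{"dp":[0.3,-0.6,0],"turn":0},{"dp":[0.35,-0.7,0],"turn":0},{"dp":[0.4,-0.8,0],"turn":0},{"dp":[0.45,-0.9,0],"turn":0},{"dp":[0.5,-1,0],"turn":0}]'
```

```text
clock: 13.8
ee_pos: [0.5489, -0.0135, 0.1806]
eef_rot: [0.0, -0.001, 1.0, -0.0]
contact_force: [0.7, -0.1, -3.3]
gripper_width: 0.0534
gripper_force: 62.7
clock: 16.3
ee_pos: [0.4687, -0.1739, 0.1801]
eef_rot: [-0.0, -0.001, 1.0, -0.0]
contact_force: [-0.8, -0.1, -3.9]
gripper_width: 0.0527
gripper_force: 62.7
```

```bash
python3 -m inch '[{"dp":[0.06,-0.08,0],"turn":0},{"dp":[0.12,-0.16,0],"turn":0},{"dp":[0.18,-0.24,0],"turn":0},{"dp":[0.24,-0.32,0],"turn":0},{"dp":[0.3,-0.4,0.1],"turn":0},{"dp":[0.33,-0.44,0.22],"turn":0},{"dp":[0.33,-0.44,0.36],"turn":0},{"dp":[0.33,-0.44,0.5],"turn":0},{"dp":[0.33,-0.44,0.6],"turn":0},{"dp":[0.33,-0.44,0.65],"turn":0}]'
python3 -m inch '[{"dp":[0,0,0.06],"turn":0},{"dp":[0,0,0.1],"turn":0},{"dp":[0,0,0.13],"turn":0},{"dp":[0,0,0.15],"turn":0},{"dp":[0,0,0.16],"turn":0},{"dp":[0,0,0.17],"turn":0},{"dp":[0,0,0.175],"turn":0},{"dp":[0,0,0.18],"turn":0},{"dp":[0,0,0.185],"turn":0},{"dp":[0,0,0.19],"turn":0}]'
```

```text
clock: 17.55
ee_pos: [0.4426, -0.2084, 0.1275]
eef_rot: [-0.0, -0.001, 1.0, 0.0]
contact_force: [0.8, -0.3, -3.6]
gripper_width: 0.0528
gripper_force: 62.8
clock: 18.8
ee_pos: [0.4427, -0.2086, 0.1129]
eef_rot: [0.0, -0.001, 1.0, -0.0]
contact_force: [0.2, -0.0, -3.8]
gripper_width: 0.0528
gripper_force: 62.8
```

```bash
python3 -m inch '[{"dp":[0,0,0.002],"turn":0},{"dp":[0,0,0.004],"turn":0},{"dp":[0,0,0.006],"turn":0},{"dp":[0,0,0.008],"turn":0},{"dp":[0,0,0.01],"turn":0},{"dp":[0,0,0.012],"turn":0},{"dp":[0,0,0.014],"turn":0},{"dp":[0,0,0.016],"turn":0},{"dp":[0,0,0.018],"turn":0},{"dp":[0,0,0.018],"turn":0}]'
```

```text
clock: 20.05
ee_pos: [0.443, -0.2086, 0.1125]
eef_rot: [0.001, -0.001, 1.0, -0.0]
contact_force: [-2.5, 2.8, 12.4]
gripper_width: 0.0531
gripper_force: 63.5
```

```bash
python3 -m inch '[{"dp":[0,0,0],"turn":0},{"dp":[0,0,0],"turn":0},{"dp":[0,0,0],"turn":0},{"dp":[0,0,0],"turn":0},{"dp":[0,0,0],"turn":0},{"dp":[0,0,0],"turn":0},{"dp":[0,0,-0.2],"turn":0},{"dp":[0,0,-0.4],"turn":0},{"dp":[0,0,-0.7],"turn":0},{"dp":[0,0,-1],"turn":0}]' 85
```

```text
clock: 21.3
ee_pos: [0.4426, -0.2085, 0.1921]
eef_rot: [-0.0, -0.001, 1.0, 0.0]
contact_force: [-0.6, -0.5, 0.4]
gripper_width: 0.0848
gripper_force: 0.0
```

```bash
python3 -m inch '[{"dp":[-0.1,0.084,0],"turn":0},{"dp":[-0.2,0.168,0],"turn":0},{"dp":[-0.3,0.252,0],"turn":0},{"dp":[-0.4,0.336,0],"turn":0},{"dp":[-0.5,0.42,0],"turn":0},{"dp":[-0.6,0.504,0],"turn":0},{"dp":[-0.7,0.588,0],"turn":0},{"dp":[-0.8,0.672,0],"turn":0},{"dp":[-0.9,0.756,0],"turn":0},{"dp":[-1,0.84,0],"turn":0}]' >/dev/null
python3 -m inch '[{"dp":[-0.1,0.084,0],"turn":0},{"dp":[-0.2,0.168,0],"turn":0},{"dp":[-0.3,0.252,0],"turn":0},{"dp":[-0.4,0.336,0],"turn":0},{"dp":[-0.5,0.42,0],"turn":0},{"dp":[-0.6,0.504,0],"turn":0},{"dp":[-0.7,0.588,0],"turn":0},{"dp":[-0.8,0.672,0],"turn":0},{"dp":[-0.9,0.756,0],"turn":0},{"dp":[-1,0.84,0],"turn":0}]'
python3 -m inch '[{"dp":[-0.1,0.1,0],"turn":0},{"dp":[-0.2,0.18,0],"turn":0},{"dp":[-0.27,0.23,0],"turn":0},{"dp":[-0.27,0.23,0.05],"turn":0},{"dp":[-0.27,0.23,0.15],"turn":0},{"dp":[-0.27,0.23,0.24],"turn":0},{"dp":[-0.27,0.23,0.35],"turn":0},{"dp":[-0.27,0.23,0.45],"turn":0},{"dp":[-0.27,0.23,0.55],"turn":0},{"dp":[-0.27,0.23,0.65],"turn":0}]'
python3 -m inch '[{"dp":[0,0,0.15],"turn":0},{"dp":[0,0,0.3],"turn":0},{"dp":[0,0,0.42],"turn":0},{"dp":[0,0,0.49],"turn":0},{"dp":[0,0,0.49],"turn":0},{"dp":[0,0,0.49],"turn":0},{"dp":[0,0,0.49],"turn":0},{"dp":[0,0,0.49],"turn":0},{"dp":[0,0,0.49],"turn":0},{"dp":[0,0,0.49],"turn":0}]'
```

```text
clock: 23.8
ee_pos: [0.603, -0.0735, 0.1914]
eef_rot: [-0.0, -0.001, 1.0, -0.0]
contact_force: [0.2, 0.8, 0.6]
gripper_width: 0.0847
gripper_force: 0.0
clock: 25.05
ee_pos: [0.624, -0.0555, 0.1389]
eef_rot: [-0.0, -0.001, 1.0, -0.0]
contact_force: [-0.3, -0.4, -0.8]
gripper_width: 0.0851
gripper_force: 0.0
clock: 26.3
ee_pos: [0.6241, -0.0555, 0.1003]
eef_rot: [0.0, -0.001, 1.0, -0.0]
contact_force: [1.3, -0.4, -1.7]
gripper_width: 0.0848
gripper_force: 0.0
```

```bash
python3 -m inch '[{"dp":[0,0,0],"turn":0},{"dp":[0,0,0],"turn":0},{"dp":[0,0,0],"turn":0},{"dp":[0,0,0],"turn":0},{"dp":[0,0,0],"turn":0},{"dp":[0,0,0],"turn":0},{"dp":[0,0,0],"turn":0},{"dp":[0,0,0],"turn":0},{"dp":[0,0,0],"turn":0},{"dp":[0,0,0],"turn":0}]' 30
python3 -m inch '[{"dp":[0,0,-0.05],"turn":0},{"dp":[0,0,-0.15],"turn":0},{"dp":[0,0,-0.25],"turn":0},{"dp":[0,0,-0.4],"turn":0},{"dp":[0,0,-0.55],"turn":0},{"dp":[0,0,-0.7],"turn":0},{"dp":[0,0,-0.8],"turn":0},{"dp":[0,0,-0.9],"turn":0},{"dp":[0,-0.04,-1],"turn":0},{"dp":[0,-0.1,-1],"turn":0}]'
```

```text
clock: 27.55
ee_pos: [0.6242, -0.0553, 0.1005]
eef_rot: [0.0, -0.001, 1.0, 0.0]
contact_force: [-0.5, 2.0, 5.6]
gripper_width: 0.0529
gripper_force: 60.4
clock: 28.8
ee_pos: [0.6243, -0.0638, 0.1809]
eef_rot: [0.001, -0.001, 1.0, -0.0]
contact_force: [-0.2, 0.7, -3.8]
gripper_width: 0.0528
gripper_force: 60.7
```

```bash
python3 -m inch '[{"dp":[0.03,-0.1,0],"turn":0},{"dp":[0.06,-0.2,0],"turn":0},{"dp":[0.09,-0.3,0],"turn":0},{"dp":[0.12,-0.4,0],"turn":0},{"dp":[0.15,-0.5,0],"turn":0},{"dp":[0.18,-0.6,0],"turn":0},{"dp":[0.21,-0.7,0],"turn":0},{"dp":[0.24,-0.8,0],"turn":0},{"dp":[0.27,-0.9,0],"turn":0},{"dp":[0.3,-1,0],"turn":0}]' >/dev/null
python3 -m inch '[{"dp":[0.03,-0.1,0],"turn":0},{"dp":[0.06,-0.2,0],"turn":0},{"dp":[0.09,-0.3,0],"turn":0},{"dp":[0.12,-0.4,0],"turn":0},{"dp":[0.15,-0.5,0],"turn":0},{"dp":[0.18,-0.6,0],"turn":0},{"dp":[0.21,-0.7,0],"turn":0},{"dp":[0.24,-0.8,0],"turn":0},{"dp":[0.27,-0.9,0],"turn":0},{"dp":[0.3,-1,0],"turn":0}]' >/dev/null
python3 -m inch '[{"dp":[0.03,-0.12,0],"turn":0},{"dp":[0.06,-0.24,0],"turn":0},{"dp":[0.09,-0.36,0],"turn":0},{"dp":[0.12,-0.48,0],"turn":0},{"dp":[0.15,-0.6,0],"turn":0},{"dp":[0.18,-0.72,0],"turn":0},{"dp":[0.21,-0.84,0],"turn":0},{"dp":[0.25,-0.95,0.06],"turn":0},{"dp":[0.3,-1,0.15],"turn":0},{"dp":[0.3,-1,0.25],"turn":0}]'
python3 -m inch '[{"dp":[0,-0.08,0.12],"turn":0},{"dp":[0,-0.08,0.24],"turn":0},{"dp":[0,-0.08,0.36],"turn":0},{"dp":[0,-0.08,0.46],"turn":0},{"dp":[0,-0.08,0.52],"turn":0},{"dp":[0,-0.08,0.56],"turn":0},{"dp":[0,-0.08,0.58],"turn":0},{"dp":[0,-0.08,0.59],"turn":0},{"dp":[0,-0.08,0.595],"turn":0},{"dp":[0,-0.08,0.6],"turn":0}]'
```

```text
clock: 32.55
ee_pos: [0.552, -0.3038, 0.1595]
eef_rot: [-0.0, -0.001, 1.0, 0.0]
contact_force: [0.7, 1.4, -3.3]
gripper_width: 0.053
gripper_force: 60.7
clock: 33.8
ee_pos: [0.5525, -0.3101, 0.1125]
eef_rot: [0.0, -0.001, 1.0, -0.0]
contact_force: [-0.4, 1.2, 0.6]
gripper_width: 0.0531
gripper_force: 60.8
```

```bash
python3 -m inch '[{"dp":[0,0,0],"turn":0},{"dp":[0,0,0],"turn":0},{"dp":[0,0,0],"turn":0},{"dp":[0,0,0],"turn":0},{"dp":[0,0,0],"turn":0},{"dp":[0,0,0],"turn":0},{"dp":[0,0,-0.2],"turn":0},{"dp":[0,0,-0.4],"turn":0},{"dp":[0,0,-0.7],"turn":0},{"dp":[0,0,-1],"turn":0}]' 85
python3 -m inch '[{"dp":[-0.01,0.1,0],"turn":0},{"dp":[-0.03,0.2,0],"turn":0},{"dp":[-0.04,0.3,0],"turn":0},{"dp":[-0.06,0.4,0],"turn":0},{"dp":[-0.07,0.5,0],"turn":0},{"dp":[-0.08,0.6,0],"turn":0},{"dp":[-0.1,0.7,0],"turn":0},{"dp":[-0.11,0.8,0],"turn":0},{"dp":[-0.13,0.9,0],"turn":0},{"dp":[-0.14,1,0],"turn":0}]' >/dev/null
python3 -m inch '[{"dp":[-0.01,0.1,0],"turn":0},{"dp":[-0.03,0.2,0],"turn":0},{"dp":[-0.04,0.3,0],"turn":0},{"dp":[-0.06,0.4,0],"turn":0},{"dp":[-0.07,0.5,0],"turn":0},{"dp":[-0.08,0.6,0],"turn":0},{"dp":[-0.1,0.7,0],"turn":0},{"dp":[-0.11,0.8,0],"turn":0},{"dp":[-0.13,0.9,0],"turn":0},{"dp":[-0.14,1,0],"turn":0}]' >/dev/null
python3 -m inch '[{"dp":[-0.01,0.1,0],"turn":0},{"dp":[-0.03,0.2,0],"turn":0},{"dp":[-0.04,0.3,0],"turn":0},{"dp":[-0.06,0.4,0],"turn":0},{"dp":[-0.07,0.5,0],"turn":0},{"dp":[-0.08,0.6,0],"turn":0},{"dp":[-0.1,0.7,0],"turn":0},{"dp":[-0.11,0.8,0],"turn":0},{"dp":[-0.13,0.9,0],"turn":0},{"dp":[-0.14,1,0],"turn":0}]' >/dev/null
python3 -m inch '[{"dp":[-0.01,0.1,0],"turn":0},{"dp":[-0.03,0.2,0],"turn":0},{"dp":[-0.04,0.3,0],"turn":0},{"dp":[-0.06,0.4,0],"turn":0},{"dp":[-0.07,0.5,0],"turn":0},{"dp":[-0.08,0.6,0],"turn":0},{"dp":[-0.1,0.7,0],"turn":0},{"dp":[-0.11,0.8,0],"turn":0},{"dp":[-0.13,0.9,0],"turn":0},{"dp":[-0.14,1,0],"turn":0}]'
```

```text
clock: 35.05
ee_pos: [0.5526, -0.3101, 0.1945]
eef_rot: [0.001, -0.001, 1.0, -0.0]
contact_force: [0.7, -0.0, -0.8]
gripper_width: 0.0851
gripper_force: 0.0
clock: 40.05
ee_pos: [0.5968, 0.0105, 0.1922]
eef_rot: [-0.0, -0.001, 1.0, -0.0]
contact_force: [-0.9, -0.0, 0.1]
gripper_width: 0.0852
gripper_force: 0.0
```

```bash
python3 -m inch '[{"dp":[0,0.15,0],"turn":0},{"dp":[0,0.3,0],"turn":0},{"dp":[0,0.45,0],"turn":0},{"dp":[0,0.6,0],"turn":0},{"dp":[0,0.68,0.1],"turn":0},{"dp":[0,0.68,0.25],"turn":0},{"dp":[0,0.68,0.4],"turn":0},{"dp":[0,0.68,0.55],"turn":0},{"dp":[0,0.68,0.7],"turn":0},{"dp":[0,0.68,0.8],"turn":0}]'
python3 -m inch '[{"dp":[0,0,0.12],"turn":0},{"dp":[0,0,0.24],"turn":0},{"dp":[0,0,0.32],"turn":0},{"dp":[0,0,0.35],"turn":0},{"dp":[0,0,0.35],"turn":0},{"dp":[0,0,0.35],"turn":0},{"dp":[0,0,0.35],"turn":0},{"dp":[0,0,0.35],"turn":0},{"dp":[0,0,0.35],"turn":0},{"dp":[0,0,0.35],"turn":0}]'
python3 -m inch '[{"dp":[0,0,0],"turn":0},{"dp":[0,0,0],"turn":0},{"dp":[0,0,0],"turn":0},{"dp":[0,0,0],"turn":0},{"dp":[0,0,0],"turn":0},{"dp":[0,0,0],"turn":0},{"dp":[0,0,0],"turn":0},{"dp":[0,0,0],"turn":0},{"dp":[0,0,0],"turn":0},{"dp":[0,0,0],"turn":0}]' 30
```

```text
clock: 41.3
ee_pos: [0.5965, 0.0643, 0.1272]
eef_rot: [-0.0, -0.001, 1.0, 0.0]
contact_force: [0.0, -0.2, -0.0]
gripper_width: 0.0847
gripper_force: 0.0
clock: 42.55
ee_pos: [0.5966, 0.0644, 0.1003]
eef_rot: [-0.0, -0.001, 1.0, -0.0]
contact_force: [0.1, -0.1, -0.4]
gripper_width: 0.0848
gripper_force: 0.0
clock: 43.8
ee_pos: [0.5968, 0.0646, 0.1004]
eef_rot: [0.0, -0.001, 1.0, 0.0]
contact_force: [-0.4, 4.4, 5.2]
gripper_width: 0.053
gripper_force: 52.8
```

```bash
python3 -m inch '[{"dp":[0,0,-0.05],"turn":0},{"dp":[0,0,-0.15],"turn":0},{"dp":[0,0,-0.25],"turn":0},{"dp":[0,0,-0.4],"turn":0},{"dp":[0,0,-0.55],"turn":0},{"dp":[0,0,-0.7],"turn":0},{"dp":[0,0,-0.8],"turn":0},{"dp":[0,0,-0.9],"turn":0},{"dp":[0,-0.04,-1],"turn":0},{"dp":[0,-0.1,-1],"turn":0}]'
python3 -m inch '[{"dp":[0.04,-0.1,0],"turn":0},{"dp":[0.07,-0.2,0],"turn":0},{"dp":[0.11,-0.3,0],"turn":0},{"dp":[0.15,-0.4,0],"turn":0},{"dp":[0.19,-0.5,0],"turn":0},{"dp":[0.22,-0.6,0],"turn":0},{"dp":[0.26,-0.7,0],"turn":0},{"dp":[0.3,-0.8,0],"turn":0},{"dp":[0.34,-0.9,0],"turn":0},{"dp":[0.37,-1,0],"turn":0}]' >/dev/null
python3 -m inch '[{"dp":[0.04,-0.1,0],"turn":0},{"dp":[0.07,-0.2,0],"turn":0},{"dp":[0.11,-0.3,0],"turn":0},{"dp":[0.15,-0.4,0],"turn":0},{"dp":[0.19,-0.5,0],"turn":0},{"dp":[0.22,-0.6,0],"turn":0},{"dp":[0.26,-0.7,0],"turn":0},{"dp":[0.3,-0.8,0],"turn":0},{"dp":[0.34,-0.9,0],"turn":0},{"dp":[0.37,-1,0],"turn":0}]' >/dev/null
python3 -m inch '[{"dp":[0.04,-0.1,0],"turn":0},{"dp":[0.07,-0.2,0],"turn":0},{"dp":[0.11,-0.3,0],"turn":0},{"dp":[0.15,-0.4,0],"turn":0},{"dp":[0.19,-0.5,0],"turn":0},{"dp":[0.22,-0.6,0],"turn":0},{"dp":[0.26,-0.7,0],"turn":0},{"dp":[0.3,-0.8,0],"turn":0},{"dp":[0.34,-0.9,0],"turn":0},{"dp":[0.37,-1,0],"turn":0}]'
python3 -m inch '[{"dp":[0,-0.1,0],"turn":0},{"dp":[0,-0.2,0],"turn":0},{"dp":[0,-0.3,0],"turn":0},{"dp":[0,-0.4,0],"turn":0},{"dp":[0,-0.51,0.05],"turn":0},{"dp":[0.02,-0.51,0.15],"turn":0},{"dp":[0.02,-0.51,0.28],"turn":0},{"dp":[0.02,-0.51,0.4],"turn":0},{"dp":[0.02,-0.51,0.5],"turn":0},{"dp":[0.02,-0.51,0.6],"turn":0}]'
python3 -m inch '[{"dp":[0,0,0.08],"turn":0},{"dp":[0,0,0.14],"turn":0},{"dp":[0,0,0.18],"turn":0},{"dp":[0,0,0.21],"turn":0},{"dp":[0,0,0.225],"turn":0},{"dp":[0,0,0.235],"turn":0},{"dp":[0,0,0.24],"turn":0},{"dp":[0,0,0.245],"turn":0},{"dp":[0,0,0.25],"turn":0},{"dp":[0,0,0.25],"turn":0}]'
```

```text
clock: 45.05
ee_pos: [0.5969, 0.0562, 0.1809]
eef_rot: [0.001, -0.001, 1.0, -0.0]
contact_force: [0.1, -0.2, -4.9]
gripper_width: 0.0535
gripper_force: 53.1
clock: 48.8
ee_pos: [0.508, -0.1843, 0.1803]
eef_rot: [0.0, -0.001, 1.0, 0.0]
contact_force: [0.7, -0.0, -3.9]
gripper_width: 0.0532
gripper_force: 53.1
clock: 50.05
ee_pos: [0.5068, -0.2244, 0.1317]
eef_rot: [0.0, -0.001, 1.0, -0.0]
contact_force: [1.4, -0.1, -4.4]
gripper_width: 0.0529
gripper_force: 53.2
clock: 51.3
ee_pos: [0.5068, -0.2245, 0.1125]
eef_rot: [0.0, -0.001, 1.0, -0.0]
contact_force: [-0.5, 0.3, -1.2]
gripper_width: 0.053
gripper_force: 53.3
```

Touching. I release, raise, and check with pictures.

```bash
python3 -m inch '[{"dp":[0,0,0.002],"turn":0},{"dp":[0,0,0.002],"turn":0},{"dp":[0,0,0],"turn":0},{"dp":[0,0,0],"turn":0},{"dp":[0,0,0],"turn":0},{"dp":[0,0,0],"turn":0},{"dp":[0,0,-0.2],"turn":0},{"dp":[0,0,-0.4],"turn":0},{"dp":[0,0,-0.7],"turn":0},{"dp":[0,0,-1],"turn":0}]' 85
python3 -m inch '[{"dp":[-0.1,0.1,0],"turn":0},{"dp":[-0.2,0.2,0],"turn":0},{"dp":[-0.3,0.3,0],"turn":0},{"dp":[-0.4,0.4,0],"turn":0},{"dp":[-0.5,0.5,0],"turn":0},{"dp":[-0.5,0.6,0],"turn":0},{"dp":[-0.5,0.7,0],"turn":0},{"dp":[-0.5,0.8,0],"turn":0},{"dp":[-0.5,0.9,0],"turn":0},{"dp":[-0.5,1,0],"turn":0}]'
python3 - <<'E'
from h import *
s=bot.snapshot('top');crop(s,260,160,480,280,3.6,'mid_top')
print([(d['at'],d['p']) for d in bot.search_frame('top','tin_mid')])
q=bot.snapshot('side');cv2.imwrite('pics/mid_side.png',q['color'][:,:,::-1])
print([(d['at'],d['p']) for d in bot.search_frame('side','tin_mid')])
E
```

```text
clock: 52.55
ee_pos: [0.5066, -0.2245, 0.1929]
eef_rot: [-0.0, -0.001, 1.0, 0.0]
contact_force: [0.3, -0.4, -0.1]
gripper_width: 0.0849
gripper_force: 0.0
clock: 53.8
ee_pos: [0.5465, -0.144, 0.1924]
eef_rot: [0.0, -0.001, 1.0, -0.0]
contact_force: [-0.9, 0.0, -0.1]
gripper_width: 0.0849
gripper_force: 0.0
[([0.6147, 0.0078, 0.0457], 0.55)]
[([0.6064, -0.0058, 0.0405], 0.7)]
```

View pics/mid_side.png

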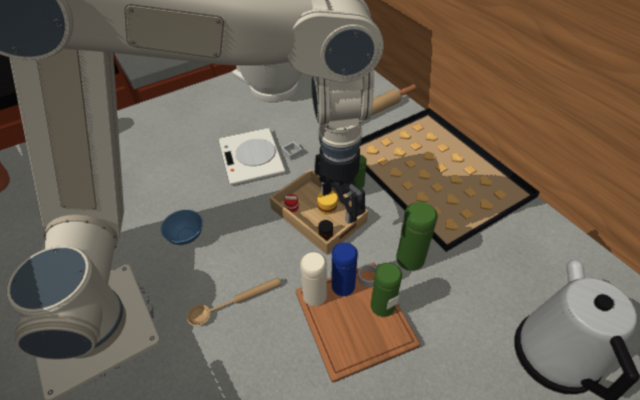

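View pics/mid_top.png

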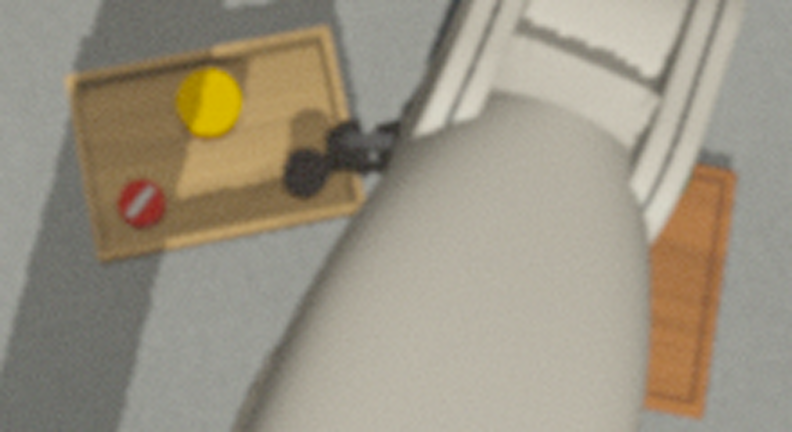

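All three jars stand on the board: white (313,280), blue (344,270), green (385,290) in the side view. The tin is alone at the tray's back. Now for the tin.

```bash
python3 -m inch '[{"dp":[-0.04,0.09,0.05],"turn":0},{"dp":[-0.09,0.19,0.1],"turn":0},{"dp":[-0.13,0.28,0.15],"turn":0},{"dp":[-0.17,0.37,0.2],"turn":0},{"dp":[-0.21,0.46,0.26],"turn":0},{"dp":[-0.26,0.56,0.32],"turn":0},{"dp":[-0.3,0.65,0.38],"turn":0},{"dp":[-0.34,0.74,0.43],"turn":0},{"dp":[-0.39,0.84,0.48],"turn":0},{"dp":[-0.43,0.93,0.53],"turn":0}]'
python3 -m inch '[{"dp":[-0.05,0.12,0.05],"turn":0},{"dp":[-0.11,0.24,0.1],"turn":0},{"dp":[-0.16,0.36,0.15],"turn":0},{"dp":[-0.22,0.48,0.2],"turn":0},{"dp":[-0.28,0.6,0.26],"turn":0},{"dp":[-0.33,0.72,0.32],"turn":0},{"dp":[-0.39,0.84,0.4],"turn":0},{"dp":[-0.43,0.93,0.45],"turn":0},{"dp":[-0.43,0.93,0.55],"turn":0},{"dp":[-0.43,0.93,0.6],"turn":0}]'
python3 -m inch '[{"dp":[0,0,0.12],"turn":0},{"dp":[0,0,0.24],"turn":0},{"dp":[0,0,0.36],"turn":0},{"dp":[0,0,0.48],"turn":0},{"dp":[0,0,0.6],"turn":0},{"dp":[0,0,0.72],"turn":0},{"dp":[0,0,0.82],"turn":0},{"dp":[0,0,0.9],"turn":0},{"dp":[0,0,0.97],"turn":0},{"dp":[0,0,1],"turn":0}]'
python3 -m inch '[{"dp":[0,0,0],"turn":0},{"dp":[0,0,0],"turn":0},{"dp":[0,0,0],"turn":0},{"dp":[0,0,0],"turn":0},{"dp":[0,0,0],"turn":0},{"dp":[0,0,0],"turn":0},{"dp":[0,0,0],"turn":0},{"dp":[0,0,0],"turn":0},{"dp":[0,0,0],"turn":0},{"dp":[0,0,0],"turn":0}]' 30
```

```text
clock: 55.25
ee_pos: [0.5812, -0.0695, 0.1496]
eef_rot: [0.0, -0.001, 1.0, 0.0]
contact_force: [0.0, -0.3, -0.3]
gripper_width: 0.085
gripper_force: 0.0
clock: 56.5
ee_pos: [0.6149, 0.0044, 0.1011]
eef_rot: [-0.0, -0.001, 1.0, -0.0]
contact_force: [-0.3, 0.0, -0.4]
gripper_width: 0.0854
gripper_force: 0.0
clock: 57.75
ee_pos: [0.6151, 0.0044, 0.0215]
eef_rot: [-0.0, -0.001, 1.0, 0.0]
contact_force: [0.3, -0.2, 0.3]
gripper_width: 0.0848
gripper_force: 0.0
clock: 59.0
ee_pos: [0.6155, 0.0045, 0.0225]
eef_rot: [0.001, -0.001, 1.0, -0.0]
contact_force: [0.1, 0.0, 6.0]
gripper_width: 0.0506
gripper_force: 62.3
```

```bash
python3 -m inch '[{"dp":[0,0,-0.05],"turn":0},{"dp":[0,0,-0.15],"turn":0},{"dp":[0,0,-0.25],"turn":0},{"dp":[0,0,-0.4],"turn":0},{"dp":[0,0,-0.55],"turn":0},{"dp":[0,0,-0.7],"turn":0},{"dp":[0,0,-0.8],"turn":0},{"dp":[0,0,-0.9],"turn":0},{"dp":[0,0.04,-1],"turn":0},{"dp":[0,0.1,-1],"turn":0}]'
python3 -m inch '[{"dp":[0.03,0.1,0],"turn":0},{"dp":[0.06,0.2,0],"turn":0},{"dp":[0.08,0.3,0],"turn":0},{"dp":[0.11,0.4,0],"turn":0},{"dp":[0.14,0.5,0],"turn":0},{"dp":[0.17,0.6,0],"turn":0},{"dp":[0.2,0.7,0],"turn":0},{"dp":[0.22,0.8,0],"turn":0},{"dp":[0.25,0.9,0],"turn":0},{"dp":[0.28,1,0],"turn":0}]' >/dev/null
python3 -m inch '[{"dp":[0.03,0.1,0],"turn":0},{"dp":[0.06,0.2,0],"turn":0},{"dp":[0.08,0.3,0],"turn":0},{"dp":[0.11,0.4,0],"turn":0},{"dp":[0.14,0.5,0],"turn":0},{"dp":[0.17,0.6,0],"turn":0},{"dp":[0.2,0.7,0],"turn":0},{"dp":[0.22,0.8,0],"turn":0},{"dp":[0.25,0.9,0],"turn":0},{"dp":[0.28,1,0],"turn":0}]' >/dev/null
python3 -m inch '[{"dp":[0.03,0.1,0],"turn":0},{"dp":[0.06,0.2,0],"turn":0},{"dp":[0.08,0.3,0],"turn":0},{"dp":[0.11,0.4,0],"turn":0},{"dp":[0.14,0.5,0],"turn":0},{"dp":[0.17,0.6,0],"turn":0},{"dp":[0.2,0.7,0],"turn":0},{"dp":[0.22,0.8,0],"turn":0},{"dp":[0.25,0.9,0],"turn":0},{"dp":[0.28,1,0],"turn":0}]'
python3 -m inch '[{"dp":[0,0.1,0],"turn":0},{"dp":[0,0.2,0],"turn":0},{"dp":[0,0.3,0],"turn":0},{"dp":[0.01,0.4,0.03],"turn":0},{"dp":[0.02,0.45,0.1],"turn":0},{"dp":[0.02,0.45,0.2],"turn":0},{"dp":[0.02,0.45,0.3],"turn":0},{"dp":[0.02,0.45,0.4],"turn":0},{"dp":[0.02,0.45,0.5],"turn":0},{"dp":[0.02,0.45,0.58],"turn":0}]'
```

```text
clock: 60.25
ee_pos: [0.6154, 0.0126, 0.1025]
eef_rot: [0.0, -0.001, 1.0, -0.0]
contact_force: [-0.5, 0.5, -1.6]
gripper_width: 0.0502
gripper_force: 62.4
clock: 64.0
ee_pos: [0.5474, 0.2529, 0.1018]
eef_rot: [0.0, -0.001, 1.0, -0.0]
contact_force: [-0.3, -0.2, -2.0]
gripper_width: 0.0504
gripper_force: 62.4
clock: 65.25
ee_pos: [0.5459, 0.2882, 0.0548]
eef_rot: [-0.0, -0.001, 1.0, -0.0]
contact_force: [0.1, -0.1, -1.8]
gripper_width: 0.0507
gripper_force: 62.5
```

```bash
python3 -m inch '[{"dp":[0,0,0.06],"turn":0},{"dp":[0,0,0.12],"turn":0},{"dp":[0,0,0.16],"turn":0},{"dp":[0,0,0.185],"turn":0},{"dp":[0,0,0.195],"turn":0},{"dp":[0,0,0.2],"turn":0},{"dp":[0,0,0.205],"turn":0},{"dp":[0,0,0.21],"turn":0},{"dp":[0,0,0.213],"turn":0},{"dp":[0,0,0.216],"turn":0}]'
```

```text
clock: 66.5
ee_pos: [0.5459, 0.2884, 0.0385]
eef_rot: [0.0, -0.001, 1.0, 0.0]
contact_force: [-1.5, -0.8, 4.3]
gripper_width: 0.0508
gripper_force: 62.4
```

```bash
python3 -m inch '[{"dp":[0,0,0],"turn":0},{"dp":[0,0,0],"turn":0},{"dp":[0,0,0],"turn":0},{"dp":[0,0,0],"turn":0},{"dp":[0,0,0],"turn":0},{"dp":[0,0,0],"turn":0},{"dp":[0,0,-0.2],"turn":0},{"dp":[0,0,-0.4],"turn":0},{"dp":[0,0,-0.7],"turn":0},{"dp":[0,0,-1],"turn":0}]' 85
python3 -m inch '[{"dp":[0,-0.1,-0.1],"turn":0},{"dp":[0.01,-0.2,-0.2],"turn":0},{"dp":[0.02,-0.3,-0.3],"turn":0},{"dp":[0.03,-0.4,-0.4],"turn":0},{"dp":[0.04,-0.5,-0.5],"turn":0},{"dp":[0.05,-0.6,-0.6],"turn":0},{"dp":[0.06,-0.7,-0.7],"turn":0},{"dp":[0.07,-0.8,-0.8],"turn":0},{"dp":[0.08,-0.9,-0.9],"turn":0},{"dp":[0.08,-1,-0.93],"turn":0}]'
python3 -m inch '[{"dp":[0,-0.1,0],"turn":0},{"dp":[0.01,-0.2,0],"turn":0},{"dp":[0.02,-0.3,0],"turn":0},{"dp":[0.03,-0.4,0],"turn":0},{"dp":[0.04,-0.5,0],"turn":0},{"dp":[0.05,-0.6,0],"turn":0},{"dp":[0.06,-0.7,0],"turn":0},{"dp":[0.07,-0.8,0],"turn":0},{"dp":[0.08,-0.9,0],"turn":0},{"dp":[0.08,-1,0],"turn":0}]'
python3 - <<'E'
from h import *
s=bot.snapshot('top');crop(s,160,170,480,290,2.5,'tin_top')
for t in('tin_mid','scale_plate'):print(t,[(d['at'],d['p']) for d in bot.search_frame('top',t)])
R,G,B=[s['color'][170:260,160:280,i].astype(float) for i in range(3)]
m=(R>2.0*B)&(G>1.5*B);v,u=np.nonzero(m);print(len(u));
if len(u):print(at(s,160+np.median(u),170+np.median(v),.062))
E
```

```text
clock: 67.75
ee_pos: [0.5461, 0.2884, 0.1203]
eef_rot: [0.001, -0.001, 1.0, 0.0]
contact_force: [0.7, -0.1, 0.7]
gripper_width: 0.0849
gripper_force: 0.0
clock: 69.0
ee_pos: [0.5398, 0.2079, 0.1932]
eef_rot: [0.0, -0.001, 1.0, 0.0]
contact_force: [0.6, -0.4, -0.3]
gripper_width: 0.0852
gripper_force: 0.0
clock: 70.25
ee_pos: [0.5333, 0.1278, 0.1926]
eef_rot: [0.0, -0.001, 1.0, 0.0]
contact_force: [-0.3, -0.7, -0.2]
gripper_width: 0.0857
gripper_force: 0.0
tin_mid []
scale_plate [([0.5003, 0.3958, 0.0151], 0.44)]
0
```

View pics/tin_top.png

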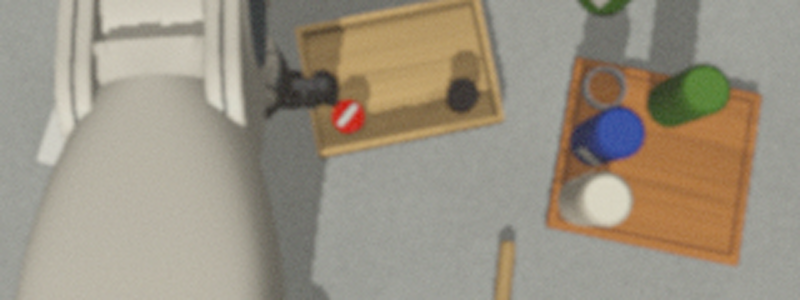

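```bash
python3 -m inch '[{"dp":[0.01,-0.1,0],"turn":0},{"dp":[0.02,-0.2,0],"turn":0},{"dp":[0.02,-0.3,0],"turn":0},{"dp":[0.03,-0.4,0],"turn":0},{"dp":[0.04,-0.5,0],"turn":0},{"dp":[0.05,-0.6,0],"turn":0},{"dp":[0.06,-0.7,0],"turn":0},{"dp":[0.06,-0.8,0],"turn":0},{"dp":[0.07,-0.9,0],"turn":0},{"dp":[0.08,-1,0],"turn":0}]' >/dev/null
python3 -m inch '[{"dp":[0.01,-0.1,0],"turn":0},{"dp":[0.02,-0.2,0],"turn":0},{"dp":[0.02,-0.3,0],"turn":0},{"dp":[0.03,-0.4,0],"turn":0},{"dp":[0.04,-0.5,0],"turn":0},{"dp":[0.05,-0.6,0],"turn":0},{"dp":[0.06,-0.7,0],"turn":0},{"dp":[0.06,-0.8,0],"turn":0},{"dp":[0.07,-0.9,0],"turn":0},{"dp":[0.08,-1,0],"turn":0}]'
python3 - <<'E'
from h import *
s=bot.snapshot('top');crop(s,160,170,280,260,6,'tin_top2')
for t in('tin_mid','scale_plate'):print(t,[(d['at'],d['p']) for d in bot.search_frame('top',t)])
R,G,B=[s['color'][170:260,160:280,i].astype(float) for i in range(3)]
m=(R>2.0*B)&(G>1.5*B);v,u=np.nonzero(m);print(len(u));
if len(u):print(at(s,160+np.median(u),170+np.median(v),.062))
E
```

```text
clock: 72.9
ee_pos: [0.5208, -0.0322, 0.1925]
eef_rot: [-0.0, -0.001, 1.0, 0.0]
contact_force: [0.2, -0.9, 0.8]
gripper_width: 0.0848
gripper_force: 0.0
tin_mid [([0.542, 0.2852, 0.0617], 0.82)]
scale_plate [([0.5272, 0.2888, 0.0192], 0.83)]
298
[0.54528597 0.28471897 0.062     ]
```

View pics/tin_top2.png

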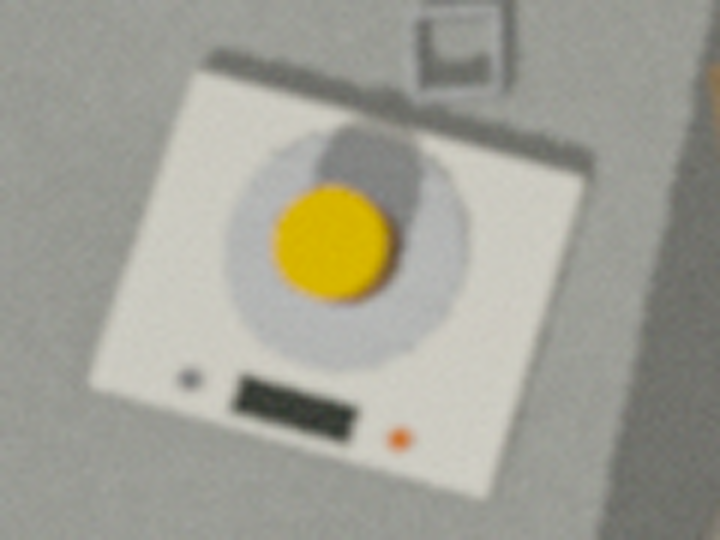

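The tin is upright, within about 4 mm of the plate's centre (tin at crop (332,242), plate at (347,250), with parallax). Next I fetch the blue jar.

```bash
python3 -m inch '[{"dp":[0.01,-0.1,0],"turn":0},{"dp":[0.02,-0.2,0],"turn":0},{"dp":[0.03,-0.3,0],"turn":0},{"dp":[0.04,-0.4,0],"turn":0},{"dp":[0.05,-0.5,0],"turn":0},{"dp":[0.06,-0.6,0],"turn":0},{"dp":[0.07,-0.7,0],"turn":0},{"dp":[0.08,-0.8,0],"turn":0},{"dp":[0.09,-0.9,0],"turn":0},{"dp":[0.09,-1,0],"turn":0}]' >/dev/null
python3 -m inch '[{"dp":[0.01,-0.1,0],"turn":0},{"dp":[0.02,-0.2,0],"turn":0},{"dp":[0.03,-0.3,0],"turn":0},{"dp":[0.04,-0.4,0],"turn":0},{"dp":[0.05,-0.5,0],"turn":0},{"dp":[0.06,-0.6,0],"turn":0},{"dp":[0.07,-0.7,0],"turn":0},{"dp":[0.08,-0.8,0],"turn":0},{"dp":[0.09,-0.9,0],"turn":0},{"dp":[0.09,-1,0],"turn":0}]'
python3 -m inch '[{"dp":[0,-0.15,0],"turn":0},{"dp":[0,-0.3,0],"turn":0},{"dp":[0,-0.4,0],"turn":0},{"dp":[0,-0.4,0.1],"turn":0},{"dp":[0,-0.4,0.28],"turn":0},{"dp":[0,-0.4,0.46],"turn":0},{"dp":[0,-0.4,0.64],"turn":0},{"dp":[0,-0.4,0.82],"turn":0},{"dp":[0,-0.4,0.95],"turn":0},{"dp":[0,-0.4,1],"turn":0}]'
```

```text
clock: 75.55
ee_pos: [0.5066, -0.1923, 0.1926]
eef_rot: [0.0, -0.001, 1.0, -0.0]
contact_force: [-0.1, -0.2, -0.4]
gripper_width: 0.0851
gripper_force: 0.0
clock: 76.8
ee_pos: [0.5065, -0.2236, 0.1118]
eef_rot: [-0.0, -0.001, 1.0, 0.0]
contact_force: [1.1, -0.2, -0.2]
gripper_width: 0.0851
gripper_force: 0.0
```

```bash
python3 -m inch '[{"dp":[0,0,0],"turn":0},{"dp":[0,0,0],"turn":0},{"dp":[0,0,0],"turn":0},{"dp":[0,0,0],"turn":0},{"dp":[0,0,0],"turn":0},{"dp":[0,0,0],"turn":0},{"dp":[0,0,0],"turn":0},{"dp":[0,0,0],"turn":0},{"dp":[0,0,0],"turn":0},{"dp":[0,0,0],"turn":0}]' 30
python3 -m inch '[{"dp":[0,0,-0.05],"turn":0},{"dp":[0,0,-0.12],"turn":0},{"dp":[0,0,-0.2],"turn":0},{"dp":[0,0,-0.3],"turn":0},{"dp":[0,0,-0.4],"turn":0},{"dp":[0,0,-0.5],"turn":0},{"dp":[0,0,-0.6],"turn":0},{"dp":[0,0,-0.7],"turn":0},{"dp":[0,0.04,-0.8],"turn":0},{"dp":[0,0.1,-0.8],"turn":0}]'
python3 -m inch '[{"dp":[-0.04,0.1,0],"turn":0},{"dp":[-0.07,0.2,0],"turn":0},{"dp":[-0.11,0.3,0],"turn":0},{"dp":[-0.15,0.4,0],"turn":0},{"dp":[-0.19,0.5,0],"turn":0},{"dp":[-0.22,0.6,0],"turn":0},{"dp":[-0.26,0.7,0],"turn":0},{"dp":[-0.3,0.8,0],"turn":0},{"dp":[-0.34,0.9,0],"turn":0},{"dp":[-0.37,1,0],"turn":0}]' >/dev/null
python3 -m inch '[{"dp":[-0.04,0.1,0],"turn":0},{"dp":[-0.07,0.2,0],"turn":0},{"dp":[-0.11,0.3,0],"turn":0},{"dp":[-0.15,0.4,0],"turn":0},{"dp":[-0.19,0.5,0],"turn":0},{"dp":[-0.22,0.6,0],"turn":0},{"dp":[-0.26,0.7,0],"turn":0},{"dp":[-0.3,0.8,0],"turn":0},{"dp":[-0.34,0.9,0],"turn":0},{"dp":[-0.37,1,0],"turn":0}]' >/dev/null
python3 -m inch '[{"dp":[-0.04,0.1,0],"turn":0},{"dp":[-0.07,0.2,0],"turn":0},{"dp":[-0.11,0.3,0],"turn":0},{"dp":[-0.15,0.4,0],"turn":0},{"dp":[-0.19,0.5,0],"turn":0},{"dp":[-0.22,0.6,0],"turn":0},{"dp":[-0.26,0.7,0],"turn":0},{"dp":[-0.3,0.8,0],"turn":0},{"dp":[-0.34,0.9,0],"turn":0},{"dp":[-0.37,1,0],"turn":0}]'
```

```text
clock: 78.05
ee_pos: [0.507, -0.2237, 0.1133]
eef_rot: [0.001, -0.001, 1.0, -0.0]
contact_force: [-0.0, 2.2, 6.0]
gripper_width: 0.0531
gripper_force: 60.3
clock: 79.3
ee_pos: [0.5069, -0.2156, 0.1772]
eef_rot: [0.0, -0.001, 1.0, -0.0]
contact_force: [-0.2, 0.3, -4.7]
gripper_width: 0.0532
gripper_force: 60.9
clock: 83.05
ee_pos: [0.5953, 0.0249, 0.1765]
eef_rot: [-0.0, -0.001, 1.0, -0.0]
contact_force: [-0.2, -0.4, -3.0]
gripper_width: 0.0531
gripper_force: 60.9
```

```bash
python3 -m inch '[{"dp":[0,0.1,0],"turn":0},{"dp":[0,0.2,0],"turn":0},{"dp":[0,0.3,0],"turn":0},{"dp":[0,0.4,0],"turn":0},{"dp":[-0.01,0.5,0.05],"turn":0},{"dp":[-0.01,0.5,0.18],"turn":0},{"dp":[-0.01,0.5,0.32],"turn":0},{"dp":[-0.01,0.5,0.46],"turn":0},{"dp":[-0.01,0.5,0.58],"turn":0},{"dp":[-0.01,0.5,0.68],"turn":0}]'
python3 -m inch '[{"dp":[0,0,0.08],"turn":0},{"dp":[0,0,0.14],"turn":0},{"dp":[0,0,0.18],"turn":0},{"dp":[0,0,0.21],"turn":0},{"dp":[0,0,0.23],"turn":0},{"dp":[0,0,0.24],"turn":0},{"dp":[0,0,0.25],"turn":0},{"dp":[0,0,0.255],"turn":0},{"dp":[0,0,0.26],"turn":0},{"dp":[0,0,0.265],"turn":0}]'
```

```text
clock: 84.3
ee_pos: [0.5958, 0.0643, 0.1213]
eef_rot: [-0.0, -0.001, 1.0, -0.0]
contact_force: [0.0, -0.4, -3.3]
gripper_width: 0.0525
gripper_force: 60.9
clock: 85.55
ee_pos: [0.596, 0.0645, 0.1013]
eef_rot: [0.0, -0.001, 1.0, -0.0]
contact_force: [-0.7, 0.1, 1.9]
gripper_width: 0.0529
gripper_force: 60.9
```

```bash
python3 -m inch '[{"dp":[0,0,0],"turn":0},{"dp":[0,0,0],"turn":0},{"dp":[0,0,0],"turn":0},{"dp":[0,0,0],"turn":0},{"dp":[0,0,0],"turn":0},{"dp":[0,0,0],"turn":0},{"dp":[0,0,-0.2],"turn":0},{"dp":[0,0,-0.4],"turn":0},{"dp":[0,0,-0.7],"turn":0},{"dp":[0,0,-1],"turn":0}]' 85
python3 -m inch '[{"dp":[0.01,-0.1,0],"turn":0},{"dp":[0.03,-0.2,0],"turn":0},{"dp":[0.04,-0.3,0],"turn":0},{"dp":[0.05,-0.4,0],"turn":0},{"dp":[0.07,-0.5,0],"turn":0},{"dp":[0.08,-0.6,0],"turn":0},{"dp":[0.09,-0.7,0],"turn":0},{"dp":[0.1,-0.8,0],"turn":0},{"dp":[0.12,-0.9,0],"turn":0},{"dp":[0.13,-1,0],"turn":0}]' >/dev/null
python3 -m inch '[{"dp":[0.01,-0.1,0],"turn":0},{"dp":[0.03,-0.2,0],"turn":0},{"dp":[0.04,-0.3,0],"turn":0},{"dp":[0.05,-0.4,0],"turn":0},{"dp":[0.07,-0.5,0],"turn":0},{"dp":[0.08,-0.6,0],"turn":0},{"dp":[0.09,-0.7,0],"turn":0},{"dp":[0.1,-0.8,0],"turn":0},{"dp":[0.12,-0.9,0],"turn":0},{"dp":[0.13,-1,0],"turn":0}]' >/dev/null
python3 -m inch '[{"dp":[0.01,-0.1,0],"turn":0},{"dp":[0.03,-0.2,0],"turn":0},{"dp":[0.04,-0.3,0],"turn":0},{"dp":[0.05,-0.4,0],"turn":0},{"dp":[0.07,-0.5,0],"turn":0},{"dp":[0.08,-0.6,0],"turn":0},{"dp":[0.09,-0.7,0],"turn":0},{"dp":[0.1,-0.8,0],"turn":0},{"dp":[0.12,-0.9,0],"turn":0},{"dp":[0.13,-1,0],"turn":0}]' >/dev/null
python3 -m inch '[{"dp":[0.01,-0.1,0],"turn":0},{"dp":[0.03,-0.2,0],"turn":0},{"dp":[0.04,-0.3,0],"turn":0},{"dp":[0.05,-0.4,0],"turn":0},{"dp":[0.07,-0.5,0],"turn":0},{"dp":[0.08,-0.6,0],"turn":0},{"dp":[0.09,-0.7,0],"turn":0},{"dp":[0.1,-0.8,0],"turn":0},{"dp":[0.12,-0.9,0],"turn":0},{"dp":[0.13,-1,0],"turn":0}]'
python3 -m inch '[{"dp":[0,-0.2,0],"turn":0},{"dp":[0,-0.4,0],"turn":0},{"dp":[0,-0.6,0],"turn":0},{"dp":[0,-0.68,0.03],"turn":0},{"dp":[0,-0.68,0.2],"turn":0},{"dp":[0,-0.68,0.4],"turn":0},{"dp":[0,-0.68,0.6],"turn":0},{"dp":[0,-0.68,0.75],"turn":0},{"dp":[0,-0.68,0.85],"turn":0},{"dp":[0,-0.68,0.85],"turn":0}]'
```

```text
clock: 86.8
ee_pos: [0.596, 0.0644, 0.1831]
eef_rot: [0.001, -0.001, 1.0, -0.0]
contact_force: [0.8, -0.7, -0.1]
gripper_width: 0.085
gripper_force: 0.0
clock: 91.8
ee_pos: [0.5546, -0.2562, 0.181]
eef_rot: [-0.0, -0.001, 1.0, 0.0]
contact_force: [0.2, -0.4, -0.4]
gripper_width: 0.0853
gripper_force: 0.0
clock: 93.05
ee_pos: [0.5547, -0.3098, 0.1124]
eef_rot: [-0.0, -0.001, 1.0, 0.0]
contact_force: [0.6, 0.4, -0.2]
gripper_width: 0.0848
gripper_force: 0.0
```

```bash
python3 -m inch '[{"dp":[0,0,0],"turn":0},{"dp":[0,0,0],"turn":0},{"dp":[0,0,0],"turn":0},{"dp":[0,0,0],"turn":0},{"dp":[0,0,0],"turn":0},{"dp":[0,0,0],"turn":0},{"dp":[0,0,0],"turn":0},{"dp":[0,0,0],"turn":0},{"dp":[0,0,0],"turn":0},{"dp":[0,0,0],"turn":0}]' 30
python3 -m inch '[{"dp":[0,0,-0.05],"turn":0},{"dp":[0,0,-0.12],"turn":0},{"dp":[0,0,-0.2],"turn":0},{"dp":[0,0,-0.3],"turn":0},{"dp":[0,0,-0.4],"turn":0},{"dp":[0,0,-0.5],"turn":0},{"dp":[0,0,-0.6],"turn":0},{"dp":[0,0,-0.7],"turn":0},{"dp":[0,0.04,-0.8],"turn":0},{"dp":[0,0.1,-0.8],"turn":0}]'
python3 -m inch '[{"dp":[-0.03,0.1,0],"turn":0},{"dp":[-0.06,0.2,0],"turn":0},{"dp":[-0.09,0.3,0],"turn":0},{"dp":[-0.12,0.4,0],"turn":0},{"dp":[-0.15,0.5,0],"turn":0},{"dp":[-0.18,0.6,0],"turn":0},{"dp":[-0.21,0.7,0],"turn":0},{"dp":[-0.24,0.8,0],"turn":0},{"dp":[-0.27,0.9,0],"turn":0},{"dp":[-0.3,1,0],"turn":0}]' >/dev/null
python3 -m inch '[{"dp":[-0.03,0.1,0],"turn":0},{"dp":[-0.06,0.2,0],"turn":0},{"dp":[-0.09,0.3,0],"turn":0},{"dp":[-0.12,0.4,0],"turn":0},{"dp":[-0.15,0.5,0],"turn":0},{"dp":[-0.18,0.6,0],"turn":0},{"dp":[-0.21,0.7,0],"turn":0},{"dp":[-0.24,0.8,0],"turn":0},{"dp":[-0.27,0.9,0],"turn":0},{"dp":[-0.3,1,0],"turn":0}]' >/dev/null
python3 -m inch '[{"dp":[-0.03,0.1,0],"turn":0},{"dp":[-0.06,0.2,0],"turn":0},{"dp":[-0.09,0.3,0],"turn":0},{"dp":[-0.12,0.4,0],"turn":0},{"dp":[-0.15,0.5,0],"turn":0},{"dp":[-0.18,0.6,0],"turn":0},{"dp":[-0.21,0.7,0],"turn":0},{"dp":[-0.24,0.8,0],"turn":0},{"dp":[-0.27,0.9,0],"turn":0},{"dp":[-0.3,1,0],"turn":0}]'
```

```text
clock: 94.3
ee_pos: [0.5551, -0.3101, 0.1138]
eef_rot: [0.001, -0.001, 1.0, -0.0]
contact_force: [-1.4, 0.8, 6.0]
gripper_width: 0.0529
gripper_force: 62.6
clock: 95.55
ee_pos: [0.555, -0.302, 0.1777]
eef_rot: [0.0, -0.001, 1.0, -0.0]
contact_force: [-0.7, -0.9, -3.4]
gripper_width: 0.053
gripper_force: 63.2
clock: 99.3
ee_pos: [0.6266, -0.0614, 0.177]
eef_rot: [-0.0, -0.001, 1.0, -0.0]
contact_force: [-0.2, 0.3, -2.7]
gripper_width: 0.0527
gripper_force: 63.2
```

```bash
python3 -m inch '[{"dp":[0,0.04,0],"turn":0},{"dp":[0,0.08,0.02],"turn":0},{"dp":[0,0.08,0.1],"turn":0},{"dp":[0,0.08,0.2],"turn":0},{"dp":[0,0.08,0.3],"turn":0},{"dp":[0,0.08,0.4],"turn":0},{"dp":[0,0.08,0.5],"turn":0},{"dp":[0,0.08,0.6],"turn":0},{"dp":[0,0.08,0.68],"turn":0},{"dp":[0,0.08,0.75],"turn":0}]'
python3 -m inch '[{"dp":[0,0,0.06],"turn":0},{"dp":[0,0,0.1],"turn":0},{"dp":[0,0,0.13],"turn":0},{"dp":[0,0,0.15],"turn":0},{"dp":[0,0,0.165],"turn":0},{"dp":[0,0,0.175],"turn":0},{"dp":[0,0,0.18],"turn":0},{"dp":[0,0,0.185],"turn":0},{"dp":[0,0,0.19],"turn":0},{"dp":[0,0,0.195],"turn":0}]'
```

```text
clock: 100.55
ee_pos: [0.6264, -0.0555, 0.1166]
eef_rot: [-0.0, -0.001, 1.0, 0.0]
contact_force: [-0.1, 0.4, -3.4]
gripper_width: 0.053
gripper_force: 63.2
clock: 101.8
ee_pos: [0.6266, -0.0555, 0.1018]
eef_rot: [0.0, -0.001, 1.0, -0.0]
contact_force: [-1.1, 1.4, 3.9]
gripper_width: 0.053
gripper_force: 63.1
```

```bash
python3 -m inch '[{"dp":[0,0,0],"turn":0},{"dp":[0,0,0],"turn":0},{"dp":[0,0,0],"turn":0},{"dp":[0,0,0],"turn":0},{"dp":[0,0,0],"turn":0},{"dp":[0,0,0],"turn":0},{"dp":[0,0,-0.2],"turn":0},{"dp":[0,0,-0.4],"turn":0},{"dp":[0,0,-0.7],"turn":0},{"dp":[0,0,-1],"turn":0}]' 85
python3 -m inch '[{"dp":[0.1,-0.084,0],"turn":0},{"dp":[0.2,-0.168,0],"turn":0},{"dp":[0.3,-0.252,0],"turn":0},{"dp":[0.4,-0.336,0],"turn":0},{"dp":[0.5,-0.42,0],"turn":0},{"dp":[0.6,-0.504,0],"turn":0},{"dp":[0.7,-0.588,0],"turn":0},{"dp":[0.8,-0.672,0],"turn":0},{"dp":[0.9,-0.756,0],"turn":0},{"dp":[1,-0.84,0],"turn":0}]' >/dev/null
python3 -m inch '[{"dp":[0.1,-0.084,0],"turn":0},{"dp":[0.2,-0.168,0],"turn":0},{"dp":[0.3,-0.252,0],"turn":0},{"dp":[0.4,-0.336,0],"turn":0},{"dp":[0.5,-0.42,0],"turn":0},{"dp":[0.6,-0.504,0],"turn":0},{"dp":[0.7,-0.588,0],"turn":0},{"dp":[0.8,-0.672,0],"turn":0},{"dp":[0.9,-0.756,0],"turn":0},{"dp":[1,-0.84,0],"turn":0}]'
python3 -m inch '[{"dp":[0.1,-0.08,0],"turn":0},{"dp":[0.2,-0.16,0],"turn":0},{"dp":[0.29,-0.23,0],"turn":0},{"dp":[0.29,-0.23,0.08],"turn":0},{"dp":[0.29,-0.23,0.24],"turn":0},{"dp":[0.29,-0.23,0.42],"turn":0},{"dp":[0.29,-0.23,0.6],"turn":0},{"dp":[0.29,-0.23,0.75],"turn":0},{"dp":[0.29,-0.23,0.86],"turn":0},{"dp":[0.29,-0.23,0.86],"turn":0}]'
```

```text
clock: 103.05
ee_pos: [0.6266, -0.0556, 0.1836]
eef_rot: [0.001, -0.001, 1.0, -0.0]
contact_force: [0.5, -0.2, 0.1]
gripper_width: 0.0851
gripper_force: 0.0
clock: 105.55
ee_pos: [0.4661, -0.1906, 0.1814]
eef_rot: [0.0, -0.001, 1.0, -0.0]
contact_force: [-0.4, -0.7, -0.3]
gripper_width: 0.0852
gripper_force: 0.0
clock: 106.8
ee_pos: [0.4433, -0.2084, 0.1119]
eef_rot: [-0.0, -0.001, 1.0, 0.0]
contact_force: [-0.5, 0.3, 0.7]
gripper_width: 0.085
gripper_force: 0.0
```

```bash
python3 -m inch '[{"dp":[0,0,0],"turn":0},{"dp":[0,0,0],"turn":0},{"dp":[0,0,0],"turn":0},{"dp":[0,0,0],"turn":0},{"dp":[0,0,0],"turn":0},{"dp":[0,0,0],"turn":0},{"dp":[0,0,0],"turn":0},{"dp":[0,0,0],"turn":0},{"dp":[0,0,0],"turn":0},{"dp":[0,0,0],"turn":0}]' 30
python3 -m inch '[{"dp":[0,0,-0.05],"turn":0},{"dp":[0,0,-0.12],"turn":0},{"dp":[0,0,-0.2],"turn":0},{"dp":[0,0,-0.3],"turn":0},{"dp":[0,0,-0.4],"turn":0},{"dp":[0,0,-0.5],"turn":0},{"dp":[0,0,-0.6],"turn":0},{"dp":[0,0,-0.7],"turn":0},{"dp":[0,0.04,-0.8],"turn":0},{"dp":[0,0.1,-0.8],"turn":0}]'
python3 -m inch '[{"dp":[-0.06,0.1,0],"turn":0},{"dp":[-0.11,0.2,0],"turn":0},{"dp":[-0.17,0.3,0],"turn":0},{"dp":[-0.22,0.4,0],"turn":0},{"dp":[-0.28,0.5,0],"turn":0},{"dp":[-0.33,0.6,0],"turn":0},{"dp":[-0.39,0.7,0],"turn":0},{"dp":[-0.44,0.8,0],"turn":0},{"dp":[-0.5,0.9,0],"turn":0},{"dp":[-0.55,1,0],"turn":0}]' >/dev/null
python3 -m inch '[{"dp":[-0.06,0.1,0],"turn":0},{"dp":[-0.11,0.2,0],"turn":0},{"dp":[-0.17,0.3,0],"turn":0},{"dp":[-0.22,0.4,0],"turn":0},{"dp":[-0.28,0.5,0],"turn":0},{"dp":[-0.33,0.6,0],"turn":0},{"dp":[-0.39,0.7,0],"turn":0},{"dp":[-0.44,0.8,0],"turn":0},{"dp":[-0.5,0.9,0],"turn":0},{"dp":[-0.55,1,0],"turn":0}]'
python3 -m inch '[{"dp":[-0.06,0.1,0],"turn":0},{"dp":[-0.12,0.2,0],"turn":0},{"dp":[-0.18,0.3,0],"turn":0},{"dp":[-0.24,0.4,0],"turn":0},{"dp":[-0.27,0.43,0.05],"turn":0},{"dp":[-0.27,0.43,0.15],"turn":0},{"dp":[-0.27,0.43,0.27],"turn":0},{"dp":[-0.27,0.43,0.4],"turn":0},{"dp":[-0.27,0.43,0.52],"turn":0},{"dp":[-0.27,0.43,0.62],"turn":0}]'
```

```text
clock: 108.05
ee_pos: [0.4438, -0.2085, 0.1133]
eef_rot: [0.001, -0.001, 1.0, -0.0]
contact_force: [-0.2, 2.0, 5.2]
gripper_width: 0.0528
gripper_force: 62.1
clock: 109.3
ee_pos: [0.4437, -0.2006, 0.1772]
eef_rot: [0.0, -0.001, 1.0, -0.0]
contact_force: [0.2, -0.5, -4.3]
gripper_width: 0.0531
gripper_force: 63.3
clock: 111.8
ee_pos: [0.5315, -0.04, 0.1765]
eef_rot: [-0.0, -0.001, 1.0, 0.0]
contact_force: [-0.0, -0.7, -3.8]
gripper_width: 0.0531
gripper_force: 63.3
clock: 113.05
ee_pos: [0.5526, -0.0062, 0.1262]
eef_rot: [-0.0, -0.001, 1.0, 0.0]
contact_force: [0.7, 0.1, -5.1]
gripper_width: 0.0526
gripper_force: 63.3
```

```bash
python3 -m inch '[{"dp":[-0.01,0.01,0.1],"turn":0},{"dp":[-0.01,0.01,0.18],"turn":0},{"dp":[-0.01,0.01,0.24],"turn":0},{"dp":[-0.01,0.01,0.27],"turn":0},{"dp":[-0.01,0.01,0.29],"turn":0},{"dp":[-0.01,0.01,0.3],"turn":0},{"dp":[-0.01,0.01,0.31],"turn":0},{"dp":[-0.01,0.01,0.315],"turn":0},{"dp":[-0.01,0.01,0.32],"turn":0},{"dp":[-0.01,0.01,0.325],"turn":0}]'
```

```text
clock: 114.3
ee_pos: [0.5538, -0.0053, 0.1014]
eef_rot: [0.0, -0.001, 1.0, -0.0]
contact_force: [-0.9, 0.2, 3.2]
gripper_width: 0.0531
gripper_force: 63.3
```

Touching. I release, raise and retreat toward the robot, then check.

```bash
python3 -m inch '[{"dp":[0,0,0],"turn":0},{"dp":[0,0,0],"turn":0},{"dp":[0,0,0],"turn":0},{"dp":[0,0,0],"turn":0},{"dp":[0,0,0],"turn":0},{"dp":[0,0,0],"turn":0},{"dp":[0,0,-0.2],"turn":0},{"dp":[0,0,-0.4],"turn":0},{"dp":[0,0,-0.7],"turn":0},{"dp":[0,0,-1],"turn":0}]' 85
python3 -m inch '[{"dp":[0,0,-0.1],"turn":0},{"dp":[0.1,-0.1,-0.2],"turn":0},{"dp":[0.2,-0.2,-0.2],"turn":0},{"dp":[0.3,-0.3,-0.2],"turn":0},{"dp":[0.4,-0.4,-0.2],"turn":0},{"dp":[0.5,-0.5,-0.2],"turn":0},{"dp":[0.6,-0.6,-0.2],"turn":0},{"dp":[0.7,-0.7,-0.2],"turn":0},{"dp":[0.9,-0.9,-0.2],"turn":0},{"dp":[1,-1,-0.2],"turn":0}]' >/dev/null
python3 -m inch '[{"dp":[0,-0.1,0],"turn":0},{"dp":[0,-0.2,0],"turn":0},{"dp":[0,-0.3,0],"turn":0},{"dp":[0,-0.4,0],"turn":0},{"dp":[0,-0.5,0],"turn":0},{"dp":[0,-0.6,0],"turn":0},{"dp":[0,-0.7,0],"turn":0},{"dp":[0,-0.8,0],"turn":0},{"dp":[0,-0.9,0],"turn":0},{"dp":[0,-1,0],"turn":0}]'
python3 -m inch '[{"dp":[0,-0.1,0],"turn":0},{"dp":[0,-0.2,0],"turn":0},{"dp":[0,-0.3,0],"turn":0},{"dp":[0,-0.4,0],"turn":0},{"dp":[0,-0.5,0],"turn":0},{"dp":[0,-0.6,0],"turn":0},{"dp":[0,-0.7,0],"turn":0},{"dp":[0,-0.8,0],"turn":0},{"dp":[0,-0.9,0],"turn":0},{"dp":[0,-1,0],"turn":0}]'
python3 - <<'E'
from h import *
a=np.load('pics/s0.npy',allow_pickle=True).item()['color']
s=bot.snapshot('top')
i=np.vstack([a[150:240,270:370],s['color'][150:240,270:370]])
cv2.imwrite('pics/end.png',cv2.resize(i[:,:,::-1],None,fx=3.3,fy=3.3,interpolation=cv2.INTER_CUBIC))
for n in 'jar_white_mid jar_blue_mid jar_green_mid tin_mid timer_mid spice_mid cutter_mid'.split():
    print(n,[( [round(v,3) for v in d['at']],round(d['p'],2)) for d in bot.search_frame('top',n)][:3])
E
```

```text
clock: 115.55
ee_pos: [0.5535, -0.0052, 0.1816]
eef_rot: [-0.0, -0.001, 1.0, 0.0]
contact_force: [0.6, -0.7, -0.2]
gripper_width: 0.085
gripper_force: 0.0
clock: 118.05
ee_pos: [0.4738, -0.1659, 0.197]
eef_rot: [0.0, -0.001, 1.0, -0.0]
contact_force: [-0.7, 0.5, 0.9]
gripper_width: 0.0849
gripper_force: 0.0
clock: 119.3
ee_pos: [0.4739, -0.2459, 0.197]
eef_rot: [0.0, -0.001, 1.0, 0.0]
contact_force: [0.2, -0.0, -0.5]
gripper_width: 0.0852
gripper_force: 0.0
jar_white_mid [([0.547, 0.0, 0.146], 0.72)]
jar_blue_mid [([0.591, 0.062, 0.142], 0.87)]
jar_green_mid [([0.676, -0.226, 0.175], 0.67), ([0.726, 0.03, 0.095], 0.54)]
tin_mid [([0.545, 0.283, 0.061], 0.54)]
timer_mid [([0.534, 0.056, 0.041], 0.54), ([0.618, -0.054, 0.141], 0.5)]
spice_mid [([0.558, -0.071, 0.044], 0.61)]
cutter_mid [([0.572, 0.004, 0.008], 0.67), ([0.571, -0.235, 0.035], 0.44)]
```

View pics/end.png

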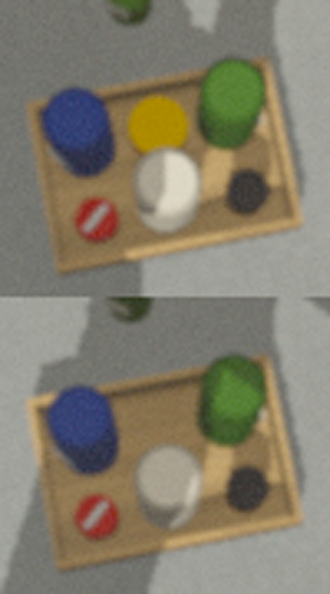

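Before and after match: all jars are within a few mm of their original spots, blue off by about 1 px. Timer, spice pot and cutter are unmoved, and the tin is on the plate.

```bash
python3 -c "
from cell import bot
print(bot.hand_in())"
```

```text
the job is handed in; nothing more can be done
None
```

The job is handed in but no verdict was returned: the tin stands about 4 mm from the middle of the scale's plate, all three jars are back in the tray within a few mm of their own spots, and the timer, spice pot and cutter show no movement in the last picture.

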